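# Turn the slotted cover panel over on the riser

## Robot

A 7-joint arm with a two-finger parallel gripper is mounted at the origin on a cart in front of the work surface, level with it; the furniture and walls round the work are solid. World frame = base frame: x ahead of the robot, y to its left, z up, the work surface at z = 0. Lengths are in mm, angles in rad, forces in N, time in s.
With the tool pointing down it reaches from about 400 to 750 mm from the base axis. Payload 19.5 kg.
Tool frame: the origin (TCP) lies on the centre line of the jaws, within the pads' length; the fingertips stand 17 mm ahead of it and the grasp point (between the pads) lies 2 mm behind it; z points along the fingers, y is the line along which they close (so a half turn about z gives the same grasp; the last joint's range is limited). The gripper opens to 85 mm and grips with 20 to 120 N. Pads are 22 mm wide; open, the fingers measure 114 mm over their backs; the gripper's body (76 mm by 85 mm) begins 54 mm behind the grasp point. The pads swing forward as they close: fully open they stand 13 mm farther back than shut.
Start: joints at [1.24, 0.707, -0.028, 1.485, 0.022, 0.951, -0.075], TCP at [163.754, -551.16, 210.268] pointing down, gripper open.
Joint ranges: [-2.71, 2.71], [-0.32, 2.16], [-1.57, 1.52], [0, 2.45], [-1.46, 4.6], [0, 2.02], [-2.83, 2.83]. Speed limits (rad/s): [1.89, 1.89, 2.57, 2.57, 3.01, 3.01, 3.01].

## Interface

Orientations are given as a unit quaternion [w, x, y, z].
In Python, from station import manip gives the robot as it stands.
- The arm moves only by the tool drive_tool, never from a script. Its argument "plan" is a list of rows, each a list of 5 numbers: the finger opening in cm, from 0 to 8.54, then the shift along the tool's x, y, z in cm, then the turn about the tool's z in degrees. In form: [[grip, tx, ty, tz, roll], ...]. A call has 1 to 12 rows; each row is the pose to reach, as a shift and turn from the pose commanded when the call began, along the tool's axes at that moment; what a row does not reach only later rows make up. A row lasts 1/10 s, in which the tool goes at most 50 mm and 8.59 degrees, less where a joint would pass 70% of its speed; a pose out of reach is approached as far as the arm can. A call with a gripper value outside its range is refused whole. The fingers move at their own pace and stop on an object; the grip force is fixed at half the most. Time passes only in rows, so rows that repeat a pose let the fingers close. It gives the time, the measured TCP pose, the force, the opening and the grip force at its end, in the units of the state.
- manip.state(): the state, without advancing time (a new reading comes with each control period).
- manip.capture(name): name is "scene" or "top" or "wrist"; returns the picture (420x560x3 uint8, blue, green, red); there is no depth.
- manip.calibration(name): a dict with "K" (3x3 intrinsics, pixels), "view" (4x4, takes a point from world to camera coordinates); the wrist camera has in their place "hand_eye" (4x4, takes a point from camera to tool coordinates, whose origin is the TCP and whose axes are the flange's). Camera axes: x right, y down, z forward; pixel columns grow to the right and rows downward; lengths in mm; the calibration is good to about 2 mm. A picture is of the moment at which its call begins: read the wrist's pose just before it. calibration takes no time and is no camera call.
- manip.hand_in(): hands the job in; it is judged then, once.
Trained networks look in the newest picture that a camera, given by its name, has taken for a name from the list of things; names that differ only in an ending like _2 or _b are one class to them, and where a whole thing is asked for, a point or a joint stands for the part that bears it (a point fixed in the world has none). Each returns a list of dicts, best first, with "score" (0 to 1); they miss things now and then, are a little off and sometimes report something else, mostly with a low value. They report only what shows in the picture. A call takes as long as a camera call. They do not tell look-alikes from the thing itself.
- manip.look_for(thing, camera): "position" ([x, y, z] in mm, in the coordinates of the camera as it stood for that picture, good to about 4 mm: the middle of the surface that is visible of it).
- manip.cut_out(thing, camera): "region" (420x560 bool, what is visible of it).
The state is a dict: "time_s": time; "joints": joint angles; "dq": joint speeds; "effort": joint torques, N m; "tcp_pos": TCP position; "ee_rot": TCP orientation; "wrist_force": force on the tool from outside, world axes, zero at the start; "wrist_torque": the same for the moment, N m; "gripper_width": finger opening in mm; "gripper_force": force on a finger pad.
Only numpy, scipy, OpenCV 4.12 (cv2) and the standard library are available. Lean on these libraries where they do the work, as an engineer would, in place of code of your own. Each camera call takes 0.05 s, during which the arm holds its last target. There are 200 camera calls.

## Task

Two thin cover panels lie flat on the raised riser. Slide the one with the row of ventilation slots over the riser's open front edge, the long edge on the robot's right, until it hangs out by about 2 cm; then get under the overhang, flip the panel over backwards onto the riser and leave it lying flat and wholly on top with its gasket side up. Leave the plain panel where it lies.

Things in the scene. Friction and masses are not known exactly. Their poses are not given: they have to be found in the camera images.
- vent_panel_mid (a point): Centre of the panel to turn over: bare aluminium, 90 (x) by 100 (y) by 4 mm, five slots 48 x 6 mm through its middle. A black 2 mm gasket frame is glued under it, 3 mm in from the edges: 6 mm thick in all. This point lies 3 mm above its support either way up. Z up at the start, down once turned. About 0.13 kg; starts square to the riser within 0.1 rad, its 100 mm sides along the front edge.
- plain_panel_mid (a point): Centre of the other panel: same size, material and gasket but without slots. The two lie side by side on the riser, 130 mm apart, either way round, neither hanging over; this one is to be left alone.
- riser: Fixed stand 200 deep (x) by 280 mm wide (y), flat black rubber top 90 mm above the worktop; a panel tipped up pivots on it without sliding. Origin: centre of its underside; x points from front to rear (to the robot's left). Straight front edge at x = -100 mm; open before it and 45 mm back beneath the 17 mm top slab. A loose connector, 18 mm high, lies at the middle of the rear edge.
Things that resemble listed ones, but are neither listed nor needed, are in the scene too. Leave any red look-alike of the part that bears vent_panel_mid alone.

How it is judged (in metres and radians):
On the way:
1. the slotted panel, still lying flat on the riser, hangs 10 to 38 mm over its front edge (x of vent_panel_mid in the frame of riser between -0.093 and -0.065 m and z of vent_panel_mid in the frame of riser between 0.085 and 0.1 m and angle between vent_panel_mid's own z axis and vertical below 0.1 rad), for 0.2 s.
At the end, for the whole second after the job is handed in: the slotted panel lies at rest, gasket side up and flat within 8 degrees, on the riser's top, its centre within 60 mm (front to back) and 100 mm (sideways) of the riser's centre (angle between vent_panel_mid's own z axis and vertical above 3 rad and x of vent_panel_mid in the frame of riser between -0.06 and 0.06 m and y of vent_panel_mid in the frame of riser between -0.1 and 0.1 m and z of vent_panel_mid in the frame of riser between 0.088 and 0.1 m and linear speed of vent_panel below 0.02 m/s); the robot touches nothing.
It fails at once if the plain panel is moved by more than 20 mm (distance of plain_panel_mid from where it was at the start of the episode above 0.02 m).
It also fails if it takes over 45 s, if anything falls off the work surface, if the arm or the gripper's body presses on something with over 40 N, if the wrist force passes 120 N, or if a joint passes its speed limit or range.

## Working session

There is one attempt and no reset: what is moved stays moved. The work goes in short steps, Python scripts to look and compute and a tool call to move; the robot and the scene stay as the last step left them, time stands still between calls to the robot, and variables do not carry over. Pictures are saved under pics/ and viewed, at most 10 in all, crops included, and the job is handed in when it is done.

Besides the shell and the picture viewer there is one more tool, called as name([rows], argument=value, ...), one row to a line, values as JSON. drive_tool: Moves the arm, as the interface text tells. Its arguments: {"type":"object","properties":{"plan":{"type":"array"}},"required":["plan"]}

```bash
mkdir -p pics; cat > h.py <<'E'
import numpy as np, cv2
from station import manip as m
from scipy.spatial.transform import Rotation as R
def T():
    s=m.state(); q=np.array(s["ee_rot"]); M=np.eye(4)
    M[:3,:3]=R.from_quat(q[[1,2,3,0]]).as_matrix(); M[:3,3]=s["tcp_pos"]; return M
def cam(name,pose=None):
    c=m.calibration(name); K=np.array(c["K"])
    W=np.linalg.inv(np.array(c["view"])) if "view" in c else (T() if pose is None else pose)@np.array(c["hand_eye"])
    return K,W
def pix2w(px,z,K,W):
    d=W[:3,:3]@np.linalg.solve(K,[px[0],px[1],1]); o=W[:3,3]
    return o+d*(z-o[2])/d[2]
def w2pix(p,K,W):
    v=np.linalg.inv(W)@np.append(p,1); u=K@v[:3]; return u[:2]/u[2]
E
python3 - <<'E'
from h import *
np.set_printoptions(precision=3,suppress=True)
print(m.state()); print(T())
a=m.capture("top"); b=m.capture("scene")
cv2.imwrite("pics/top.png",a);cv2.imwrite("pics/scene.png",b)
for n in("top","scene"):
    K,W=cam(n); print(n,K,W)
    for t in("vent_panel_mid","plain_panel_mid","riser"):
        for r in m.look_for(t,n):
            p=W@np.append(r["position"],1); print(n,t,round(r["score"],2),p[:3],w2pix(p[:3],K,W))
print(m.calibration("wrist"))
E
```

```text
{'time_s': 0.0, 'joints': array([ 1.24 ,  0.707, -0.028,  1.485,  0.022,  0.951, -0.075]), 'dq': array([-0.   , -0.001, -0.001, -0.001, -0.   ,  0.001,  0.001]), 'effort': array([ -0.   , -88.323,   1.234, -23.617,   0.017,   0.007,  -0.   ]), 'tcp_pos': array([ 163.672, -550.907,  209.825]), 'ee_rot': array([-0.001,  0.99 ,  0.144, -0.   ]), 'wrist_force': array([ 0.378,  0.871, -0.548]), 'wrist_torque': array([-0.01 , -0.043, -0.067]), 'gripper_force': 0.0, 'gripper_width': 85.62034921733452}
[[   0.959    0.285   -0.     163.672]
 [   0.285   -0.959    0.001 -550.907]
 [  -0.      -0.001   -1.     209.825]
 [   0.       0.       0.       1.   ]]
top [[518.341   0.    279.517]
 [  0.    518.341 208.497]
 [  0.      0.      1.   ]] [[ -0.005  -0.997   0.082 488.331]
 [ -1.      0.004  -0.004  18.218]
 [  0.004  -0.082  -0.997 936.62 ]
 [  0.      0.      0.      1.   ]]
top vent_panel_mid 0.7 [623.778  56.933  95.415] [253.395 168.338]
top vent_panel_mid 0.65 [ 593.426 -115.304    2.58 ] [350.753 192.673]
top plain_panel_mid 0.61 [495.885 104.557  97.519] [223.872 246.73 ]
top riser
[... 178 characters left out ...]
.866   0.276  -0.416 369.561]
 [  0.012  -0.821  -0.57  551.664]
 [  0.      0.      0.      1.   ]]
scene vent_panel_mid 0.85 [ 592.18  -117.467    7.383] [318.865 199.3  ]
scene vent_panel_mid 0.7 [623.31   61.001  94.692] [226.966 176.574]
scene plain_panel_mid 0.68 [491.699 110.514  96.258] [235.026 223.651]
scene riser 0.71 [487.48  162.681  87.86 ] [204.654 239.992]
{'K': array([[304.237,   0.   , 275.06 ],
       [  0.   , 304.237, 213.57 ],
       [  0.   ,   0.   ,   1.   ]]), 'hand_eye': array([[   0.   ,   -0.95 ,   -0.312,   79.031],
       [   1.   ,    0.   ,    0.   ,   -1.573],
       [  -0.   ,   -0.312,    0.95 , -162.866],
       [   0.   ,    0.   ,    0.   ,    1.   ]])}
```

```bash
python3 -c "
import cv2,numpy as np
a=cv2.imread('pics/top.png');b=cv2.imread('pics/scene.png')
cv2.imwrite('pics/both.png',cv2.resize(np.hstack([a,b]),(800,300)))"
```

```text
(no output)
```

View pics/top.png

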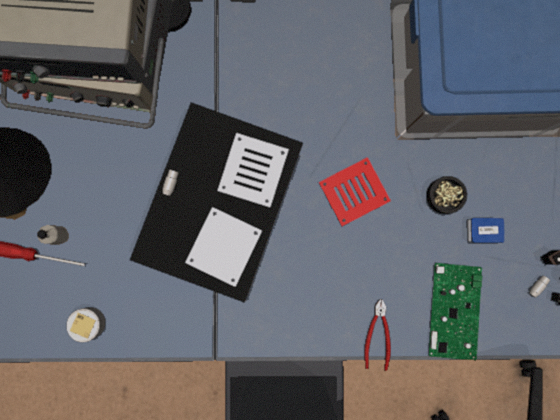

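View pics/scene.png

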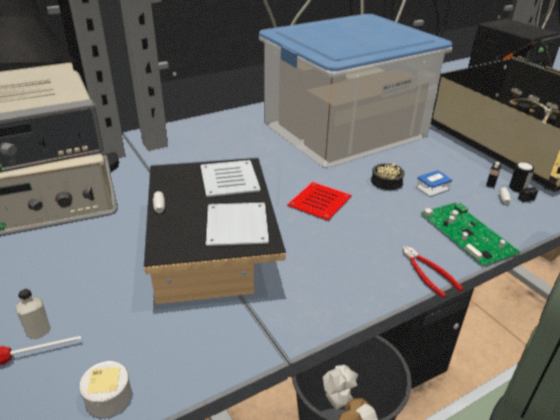

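The top view shows three slotted or plain candidates:
- a bare slotted panel at (254,167)
- a plain panel at (224,246)
- a red slotted look-alike on the worktop at (353,192), which is to be left alone

The panel at (254,167) fits: it is bare metal, slotted and on the riser. The riser's front edge runs from (302,144) to (245,301).

```bash
python3 - <<'E'
from h import *
np.set_printoptions(precision=1,suppress=True)
a=cv2.imread("pics/top.png"); b=cv2.imread("pics/scene.png")
K,W=cam("top"); 
g=cv2.cvtColor(a,cv2.COLOR_BGR2GRAY)
def rect(mask,z,n):
    cs=cv2.findContours(mask.astype(np.uint8),0,1)[0]
    for c in sorted(cs,key=cv2.contourArea)[::-1][:n]:
        P=np.array([pix2w(p,z,K,W)[:2] for p in c[:,0]],np.float32)
        (cx,cy),(w,h),an=cv2.minAreaRect(P); print("rect",cx,cy,w,h,an); print(cv2.boxPoints(((cx,cy),(w,h),an)))
roi=np.zeros_like(g);roi[95:310,125:310]=1
pm=(g>170)&(roi>0); rect(cv2.morphologyEx(pm.astype(np.uint8),cv2.MORPH_CLOSE,np.ones((9,9))),96,2)
rm=((g<50)|(g>150))&(roi>0); rm=cv2.morphologyEx(rm.astype(np.uint8),cv2.MORPH_CLOSE,np.ones((7,7))); rect(rm,90,1)
crop=np.hstack([cv2.resize(a[90:310,120:400],(400,314)),cv2.resize(b[150:305,140:340],(400,314))]); cv2.imwrite("pics/crop.png",crop)
E
```

```text
rect 496.7122497558594 105.6800537109375 88.56787872314453 98.53712463378906 64.34949493408203
[[433.1  87.1]
 [522.   44.4]
 [560.3 124.3]
 [471.5 166.9]]
rect 621.7650756835938 58.01184844970703 88.78173828125 98.78744506835938 72.22241973876953
[[561.2  30.8]
 [655.2   0.7]
 [682.4  85.2]
 [588.3 115.4]]
rect 567.92578125 118.09927368164062 199.3570098876953 288.56915283203125 69.59555053710938
[[397.9  75. ]
 [668.4 -25.6]
 [737.9 161.2]
 [467.4 261.8]]
```

View pics/crop.png

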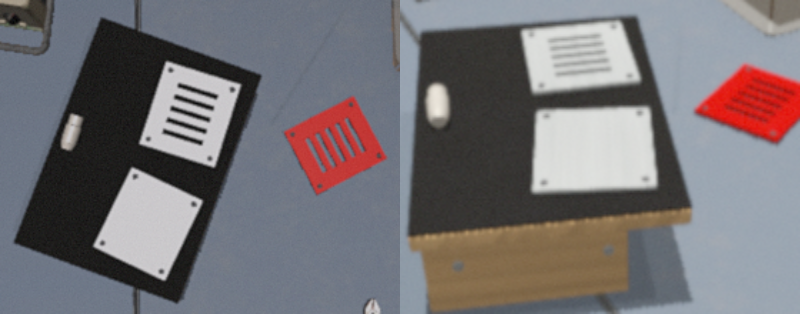

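The crop confirms it: the bare slotted panel is on the riser, at left-crop (190,115). Next I move above its rear side.

drive_tool([
  [5, 3.5, -2.8, 0, -4],
  [5, 7.1, -5.5, 0, -9],
  [5, 10.6, -8.3, 0, -13],
  [5, 14.2, -11.1, 0, -18],
  [5, 17.7, -13.8, 0, -22],
  [5, 21.3, -16.6, 0, -27],
  [5, 24.8, -19.4, 0, -31],
  [5, 28.4, -22.2, 0, -36],
  [5, 31.9, -24.9, 0, -40],
  [5, 35.5, -27.7, 0, -45],
  [5, 39, -30.5, 0, -49],
  [5, 42.6, -33.2, 0, -53],
])

```text
time_s: 1.6
tcp_pos: [478.4, -109.9, 210.5]
ee_rot: [0.0, 0.821, 0.572, 0.0]
wrist_force: [0.2, -1.6, -0.1]
gripper_width: 49.9
gripper_force: 0.0
```

```bash
python3 - <<'E'
from h import *
np.set_printoptions(precision=3,suppress=True)
s=m.state(); M=T(); print(s["time_s"],s["joints"],s["gripper_width"]);print(M)
p=np.array([648,128,M[2,3]])
print(M[:3,:3].T@(p-M[:3,3]))
E
```

```text
1.6 [ 0.291  0.588 -0.226  1.78   0.175  0.794 -0.375] 49.89699338752869
[[   0.347    0.938    0.     478.368]
 [   0.938   -0.347   -0.    -109.888]
 [  -0.       0.      -1.     210.477]
 [   0.       0.       0.       1.   ]]
[281.947  76.627   0.016]
```

drive_tool([
  [5, 4.5, 1.2, 0, 0],
  [5, 9, 2.4, 0, 0],
  [5, 13.5, 3.6, 0, 0],
  [5, 18, 4.9, 0, 0],
  [5, 22.5, 6.1, 0, 0],
  [5, 26, 7.1, 1, 0],
  [5, 28.2, 7.7, 2, 0],
  [5, 28.2, 7.7, 2, 0],
])

```text
time_s: 2.4
tcp_pos: [648.2, 128.8, 188.1]
ee_rot: [-0.001, 0.821, 0.572, -0.001]
wrist_force: [0.2, -0.9, -0.8]
gripper_width: 49.8
gripper_force: 0.0
```

```bash
cat >> h.py <<'E'
def panel(name="wrist",z=96,save=None,th=150,n=3):
    M=T(); a=m.capture(name); K,W=cam(name,M)
    if save: cv2.imwrite(save,a)
    g=cv2.cvtColor(a,cv2.COLOR_BGR2GRAY); hsv=cv2.cvtColor(a,cv2.COLOR_BGR2HSV)
    k=((g>th)&(hsv[...,1]<60)).astype(np.uint8); k=cv2.morphologyEx(k,cv2.MORPH_CLOSE,np.ones((9,9)))
    for c in sorted(cv2.findContours(k,0,1)[0],key=cv2.contourArea)[::-1][:n]:
        P=np.array([pix2w(p,z,K,W)[:2] for p in c[:,0]],np.float32)
        r=cv2.minAreaRect(P); print(np.round(r[0],1),np.round(r[1],1),round(r[2],1),"riser-frame",RF(r[0]),"tool",M[:3,:3].T@(np.r_[r[0],z]-M[:3,3]))
    return a
A=np.deg2rad(69.6); RC=np.array([567.9,118.1])
def RF(p): d=np.array(p)[:2]-RC; return np.array([d@[np.cos(A),np.sin(A)],d@[-np.sin(A),np.cos(A)]]).round(1)
E
python3 - <<'E'
from h import *
np.set_printoptions(precision=1,suppress=True)
s=m.state(); print(s["time_s"],s["joints"],s["tcp_pos"],RF(s["tcp_pos"]),s["wrist_force"])
a=panel(save="pics/w1.png")
E
```

```text
2.4 [-0.2  0.9 -0.2  1.1  0.1  1.1 -0.7] [648.2 128.8 188.1] [ 38.  -71.5] [ 0.2 -0.9 -0.8]
[697.3 130.2] [294.9 564.1] 57.6 riser-frame [  56.5 -117.1] tool [18.3 45.8 92. ]
[604.4  32.9] [151.1 118.3] 72.1 riser-frame [-67.1 -63.9] tool [-105.1   -7.6   92.1]
[496.9 107.1] [ 90.  100.1] 64.3 riser-frame [-35.1  62.7] tool [ -72.8 -134.2   92.5]
```

View pics/w1.png

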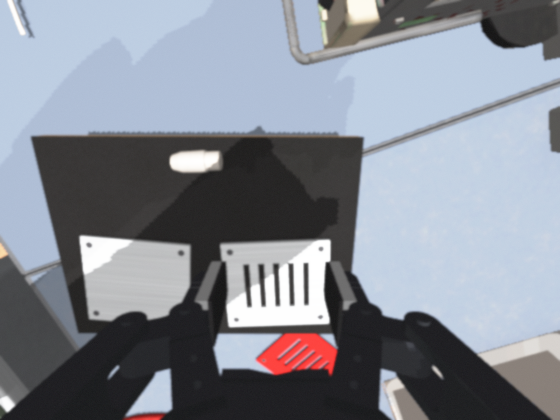

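The wrist view shows the slotted panel with its corners near (221,241), (330,238), (329,324) and (228,328). The riser's front edge is at row ~332, its rear edge at row 137, and the plain panel is to the left.

```bash
python3 - <<'E'
from h import *
np.set_printoptions(precision=1,suppress=True)
K,W=cam("wrist")
print([ RF(pix2w(p,96,K,W)) for p in [(221,241),(330,238),(329,324),(228,328)]])
print([ RF(pix2w(p,90,K,W)) for p in [(35,137),(362,137),(80,333),(200,333)]])
E
```

```text
[array([  6.2, -20.7]), array([   9.3, -120.1]), array([ -84.2, -124.4]), array([-89.3, -22.6])]
[array([ 97.9, 131.1]), array([  98.2, -142.7]), array([-100.6,  133.1]), array([-100.4,    8. ])]
```

drive_tool([
  [5, 0, 0, 3, 0],
  [5, 0, 0, 6, 0],
  [5, 0, 0, 7.4, 0],
  [5, 0, 0, 7.6, 0],
  [5, 0, 0, 7.6, 0],
])

```text
time_s: 2.95
tcp_pos: [648.7, 125.4, 115.4]
ee_rot: [0.0, 0.822, 0.57, 0.0]
wrist_force: [0.0, 0.2, 0.4]
gripper_width: 49.7
gripper_force: 0.0
```

drive_tool([
  [5, 0, 0, 0.1, 0],
  [5, 0, 0, 0.2, 0],
  [5, 0, 0, 0.3, 0],
  [5, 0, 0, 0.3, 0],
])

```text
time_s: 3.35
tcp_pos: [648.3, 125.8, 111.5]
ee_rot: [-0.0, 0.821, 0.57, 0.0]
wrist_force: [0.3, -0.6, -0.3]
gripper_width: 50.6
gripper_force: 0.0
```

drive_tool([
  [5, 0, 0, 0.1, 0],
  [5, 0, 0, 0.2, 0],
  [5, 0, 0, 0.3, 0],
  [5, 0, 0, 0.3, 0],
])

```text
time_s: 3.75
tcp_pos: [648.2, 125.7, 108.2]
ee_rot: [-0.0, 0.821, 0.57, -0.0]
wrist_force: [-0.8, 0.6, 0.1]
gripper_width: 50.4
gripper_force: 0.0
```

drive_tool([
  [5, 0, 0, 0.1, 0],
  [5, 0, 0, 0.2, 0],
  [5, 0, 0, 0.2, 0],
])

```text
time_s: 4.05
tcp_pos: [648.2, 125.7, 106.2]
ee_rot: [-0.0, 0.821, 0.57, -0.0]
wrist_force: [-0.0, 0.2, 0.3]
gripper_width: 49.8
gripper_force: 0.0
```

drive_tool([
  [5, 0, 0, 0.1, 0],
  [5, 0, 0, 0.2, 0],
  [5, 0, 0, 0.2, 0],
])

```text
time_s: 4.35
tcp_pos: [648.2, 125.7, 104.2]
ee_rot: [-0.0, 0.821, 0.57, -0.0]
wrist_force: [0.3, 0.2, -0.6]
gripper_width: 49.9
gripper_force: 0.0
```

drive_tool([
  [5, 0, 0, 0.1, 0],
  [5, 0, 0, 0.15, 0],
  [5, 0, 0, 0.15, 0],
])

```text
time_s: 4.65
tcp_pos: [648.2, 125.7, 102.8]
ee_rot: [-0.0, 0.821, 0.57, -0.0]
wrist_force: [-0.3, 0.3, 0.1]
gripper_width: 50.2
gripper_force: 0.0
```

drive_tool([
  [5, 0, 0, 0.1, 0],
  [5, 0, 0, 0.1, 0],
])

```text
time_s: 4.85
tcp_pos: [648.2, 125.7, 101.7]
ee_rot: [-0.0, 0.821, 0.57, -0.0]
wrist_force: [-1.2, -0.4, -0.1]
gripper_width: 49.7
gripper_force: 0.0
```

drive_tool([
  [5, 0, 0, 0.1, 0],
  [5, 0, 0, 0.1, 0],
])

```text
time_s: 5.05
tcp_pos: [648.2, 125.7, 100.7]
ee_rot: [-0.0, 0.821, 0.57, -0.0]
wrist_force: [0.3, 0.0, -0.2]
gripper_width: 50.1
gripper_force: 0.0
```

drive_tool([
  [5, -0.7, 0, 0.1, 0],
  [5, -1.3, 0, 0.1, 0],
  [5, -1.7, 0, 0.1, 0],
  [5, -2, 0, 0.1, 0],
  [5, -2.3, 0, 0.1, 0],
  [5, -2.6, 0, 0.1, 0],
  [5, -2.9, 0, 0.1, 0],
  [5, -3.2, 0, 0.1, 0],
])

```text
time_s: 5.85
tcp_pos: [637.0, 95.6, 99.8]
ee_rot: [-0.0, 0.821, 0.57, 0.0]
wrist_force: [-0.4, 0.4, -0.2]
gripper_width: 49.9
gripper_force: 0.0
```

```bash
python3 - <<'E'
from h import *
np.set_printoptions(precision=1,suppress=True)
s=m.state(); print(s["time_s"],s["tcp_pos"],RF(s["tcp_pos"]),s["wrist_force"])
K,W=cam("wrist"); a=m.capture("wrist"); t=m.capture("top")
cv2.imwrite("pics/w2.png",np.hstack([cv2.resize(a[180:420,120:440],(400,300)),cv2.resize(t[90:300,130:410],(400,300))]))
np.save("W2.npy",W)
E
```

```text
5.85 [637.   95.6  99.8] [  3.  -72.6] [-0.4  0.4 -0.2]
```

View pics/w2.png

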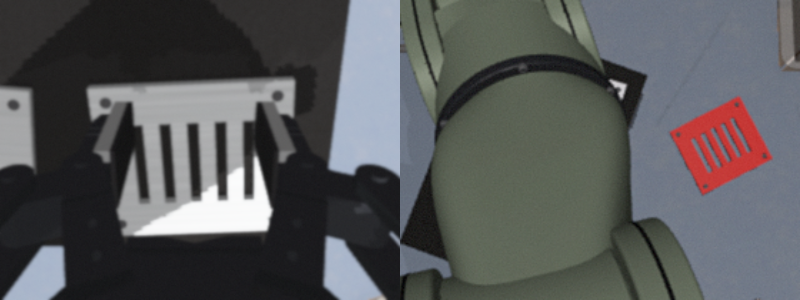

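The open fingertips sit far back and passed above the panel, whose rear edge is still visible behind them at crop row 80. I'll back off, shut the gripper so the tips stand 17 mm ahead, and push with it closed.

drive_tool([
  [5, 1, 0, -2, 0],
  [2, 3, 0, -3, 0],
  [0, 3.4, 0, -3, 0],
  [0, 3.4, 0, -3, 0],
  [0, 3.4, 0, -2, 0],
  [0, 3.4, 0, -1.3, 0],
  [0, 3.4, 0, -1.2, 0],
  [0, 3.4, 0, -1.2, 0],
])

```text
time_s: 6.75
tcp_pos: [648.7, 127.2, 111.3]
ee_rot: [-0.0, 0.822, 0.57, -0.0]
wrist_force: [0.5, -0.2, -0.8]
gripper_width: -0.2
gripper_force: 0.0
```

drive_tool([
  [0, 0, 0, 0.1, 0],
  [0, 0, 0, 0.1, 0],
])

```text
time_s: 6.95
tcp_pos: [649.0, 127.5, 110.9]
ee_rot: [-0.0, 0.821, 0.57, 0.0]
wrist_force: [0.5, 0.8, -0.7]
gripper_width: -0.0
gripper_force: 0.0
```

drive_tool([
  [0, 0, 0, 0.1, 0],
  [0, 0, 0, 0.1, 0],
])

```text
time_s: 7.15
tcp_pos: [648.9, 127.6, 109.8]
ee_rot: [-0.0, 0.821, 0.57, 0.0]
wrist_force: [-0.0, 0.3, -0.1]
gripper_width: 0.2
gripper_force: 0.0
```

drive_tool([
  [0, 0, 0, 0.1, 0],
  [0, 0, 0, 0.1, 0],
])

```text
time_s: 7.35
tcp_pos: [648.9, 127.6, 108.7]
ee_rot: [-0.0, 0.821, 0.57, -0.0]
wrist_force: [-0.0, -0.6, 0.2]
gripper_width: -0.1
gripper_force: 0.0
```

drive_tool([
  [0, 0, 0, 0.1, 0],
  [0, 0, 0, 0.1, 0],
])

```text
time_s: 7.55
tcp_pos: [648.9, 127.6, 107.7]
ee_rot: [-0.0, 0.821, 0.57, -0.0]
wrist_force: [0.6, -0.4, -0.3]
gripper_width: -0.2
gripper_force: 0.0
```

drive_tool([
  [0, -0.8, 0, 0, 0],
  [0, -1.4, 0, 0, 0],
  [0, -1.8, 0, 0, 0],
  [0, -2.2, 0, 0, 0],
  [0, -2.6, 0, 0, 0],
  [0, -3, 0, 0, 0],
  [0, -3.4, 0, 0, 0],
  [0, -3.8, 0, 0, 0],
])

```text
time_s: 8.35
tcp_pos: [635.5, 91.7, 107.8]
ee_rot: [-0.0, 0.821, 0.57, 0.0]
wrist_force: [0.6, -0.3, 0.7]
gripper_width: 0.2
gripper_force: 0.0
```

```bash
python3 - <<'E'
from h import *
np.set_printoptions(precision=1,suppress=True)
s=m.state(); print(s["time_s"],s["tcp_pos"],RF(s["tcp_pos"]),s["wrist_force"])
K,W=cam("wrist"); a=m.capture("wrist")
cv2.imwrite("pics/w3.png",cv2.resize(a[180:420,120:440],(800,600)))
np.save("W3.npy",W)
E
```

```text
8.35 [635.5  91.7 107.8] [ -1.1 -72.6] [ 0.6 -0.3  0.7]
```

View pics/w3.png

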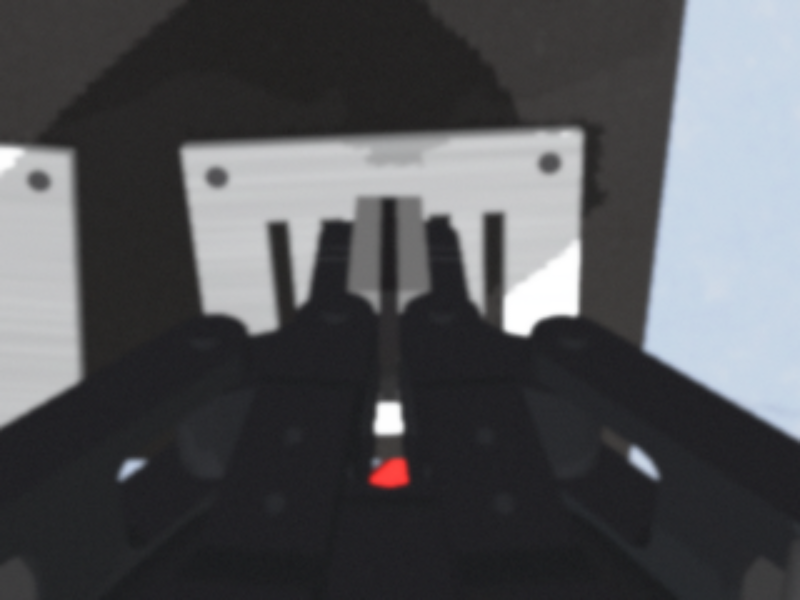

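```bash
python3 - <<'E'
from h import *
np.set_printoptions(precision=1,suppress=True)
K,_=cam("wrist"); W=np.load("W3.npy"); M=T(); f=lambda c:(120+c[0]*.4,180+c[1]*.4)
for c in[(182,147),(583,130)]: print(RF(pix2w(f(c),96,K,W)))
H=np.array(m.calibration("wrist")["hand_eye"])
for z in(4,8,12,17): print(z,[((w2pix(np.array([x,0,z]),K,H)-[120,180])/.4)[1] for x in(8,11,14)])
for dz in(0,-6): print(w2pix(np.array([11,0,17+dz]),K,H)-w2pix(np.array([11,14.5,17+dz]),K,H))
E
```

```text
[  5.7 -19.6]
[  10.2 -118.9]
4 [np.float64(155.25396423617428), np.float64(143.6053987699718), np.float64(131.83504930016332)]
8 [np.float64(148.65079219756203), np.float64(137.20897235116786), np.float64(125.65001111381989)]
12 [np.float64(142.31330528461612), np.float64(131.07119669319096), np.float64(119.71633009531125)]
17 [np.float64(134.74123704410195), np.float64(123.73939345263139), np.float64(112.62993509023737)]
[-22.9  -0. ]
[-23.6  -0. ]
```

drive_tool([
  [0, 0, 0, 0.2, 0],
  [0, 0, 0, 0.2, 0],
])

```text
time_s: 8.6
tcp_pos: [635.6, 92.2, 105.5]
ee_rot: [-0.0, 0.821, 0.57, -0.0]
wrist_force: [-0.1, 0.6, 0.0]
gripper_width: -0.1
gripper_force: 0.0
```

drive_tool([
  [0, 0, 0, 0.2, 0],
  [0, 0, 0, 0.2, 0],
])

```text
time_s: 8.8
tcp_pos: [635.5, 92.2, 103.5]
ee_rot: [-0.0, 0.821, 0.57, -0.0]
wrist_force: [-0.3, -0.5, 0.3]
gripper_width: 0.2
gripper_force: 0.0
```

drive_tool([
  [0, 0, 0, 0.2, 0],
  [0, 0, 0, 0.2, 0],
])

```text
time_s: 9.0
tcp_pos: [635.6, 92.0, 101.5]
ee_rot: [-0.0, 0.821, 0.57, -0.0]
wrist_force: [0.9, -0.5, -0.6]
gripper_width: -0.2
gripper_force: 0.0
```

drive_tool([
  [0, 0, 0, 0.2, 0],
  [0, 0, 0, 0.4, 0],
  [0, 0, 0, 0.4, 0],
])

```text
time_s: 9.3
tcp_pos: [635.5, 92.0, 97.5]
ee_rot: [-0.0, 0.821, 0.57, -0.0]
wrist_force: [-0.1, 0.5, 0.1]
gripper_width: -0.2
gripper_force: 0.0
```

drive_tool([
  [0, 0, 0, 0.2, 0],
  [0, 0, 0, 0.4, 0],
  [0, 0, 0, 0.4, 0],
])

```text
time_s: 9.6
tcp_pos: [635.5, 92.0, 93.5]
ee_rot: [-0.0, 0.821, 0.57, -0.0]
wrist_force: [-0.6, 0.5, 0.8]
gripper_width: -0.1
gripper_force: 0.0
```

```bash
python3 - <<'E'
from h import *
np.set_printoptions(precision=1,suppress=True)
M=T(); b=m.capture("scene"); a=m.capture("wrist")
K,W=cam("scene")
for z in(-60,0,17): print(z,w2pix((M@[0,0,z,1])[:3],K,W))
cv2.imwrite("pics/s4.png",np.hstack([cv2.resize(b[60:270,120:400],(400,300)),cv2.resize(a[180:420,120:440],(400,300))]))
E
```

```text
-60 [205.5 147.6]
0 [207.8 178.4]
17 [208.4 186.7]
```

View pics/s4.png

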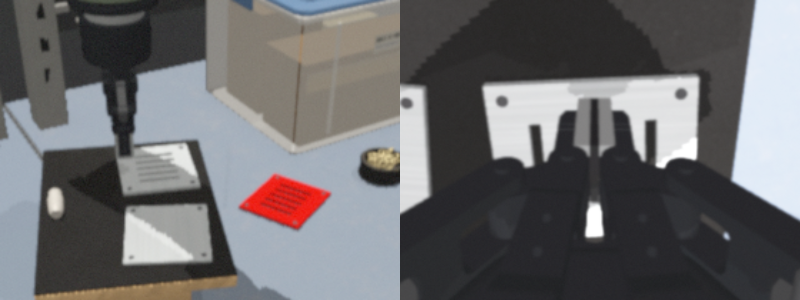

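The scene view shows the shut fingertips (crop (124,158)) well above the panel, about 15 mm short of where the TCP projects. The fingers are effectively shorter than stated, so I keep probing down by contact.

drive_tool([
  [0, 0, 0, 0.3, 0],
  [0, 0, 0, 0.6, 0],
  [0, 0, 0, 0.6, 0],
])

```text
time_s: 10.0
tcp_pos: [635.5, 91.9, 87.3]
ee_rot: [-0.0, 0.821, 0.57, -0.0]
wrist_force: [-0.3, 0.7, 0.1]
gripper_width: -0.0
gripper_force: 0.0
```

drive_tool([
  [0, 0, 0, 0.2, 0],
  [0, 0, 0, 0.3, 0],
  [0, 0, 0, 0.3, 0],
])

```text
time_s: 10.3
tcp_pos: [635.6, 92.0, 84.6]
ee_rot: [-0.0, 0.821, 0.57, -0.0]
wrist_force: [0.1, 0.0, -0.2]
gripper_width: 0.3
gripper_force: 0.0
```

drive_tool([
  [0, 0, 0, 0.2, 0],
  [0, 0, 0, 0.3, 0],
  [0, 0, 0, 0.3, 0],
])

```text
time_s: 10.6
tcp_pos: [635.6, 92.0, 81.6]
ee_rot: [-0.0, 0.821, 0.57, -0.0]
wrist_force: [-0.1, 0.6, 0.1]
gripper_width: -0.3
gripper_force: 0.0
```

drive_tool([
  [0, 0, 0, 0.2, 0],
  [0, 0, 0, 0.2, 0],
])

```text
time_s: 10.8
tcp_pos: [635.6, 92.0, 79.6]
ee_rot: [-0.0, 0.821, 0.57, -0.0]
wrist_force: [-0.1, 0.5, 0.7]
gripper_width: -0.1
gripper_force: 0.0
```

drive_tool([
  [0, 0, 0, 0.2, 0],
  [0, 0, 0, 0.2, 0],
])

```text
time_s: 11.0
tcp_pos: [635.6, 92.0, 77.6]
ee_rot: [-0.0, 0.821, 0.57, -0.0]
wrist_force: [-0.0, 0.1, 0.1]
gripper_width: 0.3
gripper_force: 0.0
```

drive_tool([
  [0, 0, 0, 0.2, 0],
  [0, 0, 0, 0.2, 0],
])

```text
time_s: 11.2
tcp_pos: [635.6, 92.0, 75.6]
ee_rot: [-0.0, 0.821, 0.57, -0.0]
wrist_force: [-0.3, 0.7, -0.0]
gripper_width: -0.1
gripper_force: 0.0
```

```bash
python3 - <<'E'
from h import *
np.set_printoptions(precision=2,suppress=True)
s=m.state(); print(s["time_s"],s["tcp_pos"],s["wrist_force"],s["joints"])
a=m.capture("wrist"); b=m.capture("scene")
cv2.imwrite("pics/s5.png",np.hstack([cv2.resize(b[130:235,150:290],(400,300)),cv2.resize(a[180:420,120:440],(400,300))]))
E
```

```text
11.2 [635.56  92.02  75.57] [-0.26  0.66 -0.  ] [-0.12  0.98 -0.17  1.35  0.19  0.83 -0.7 ]
```

View pics/s5.png

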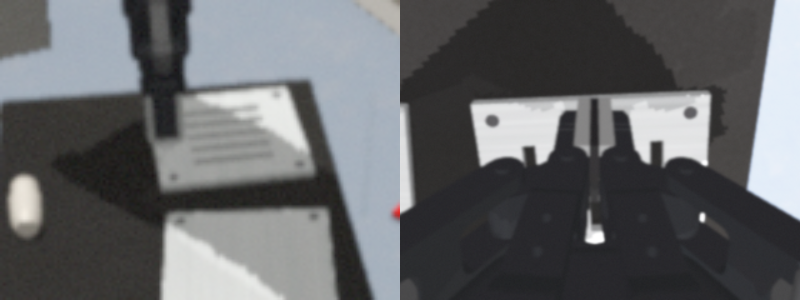

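The tip is now right at the panel top, its lower end at scene crop (165,138) over the panel's rear edge. That puts it about 18–20 mm behind the TCP; I probe the last millimetres.

drive_tool([
  [0, 0, 0, 0.1, 0],
  [0, 0, 0, 0.1, 0],
])

```text
time_s: 11.5
tcp_pos: [635.8, 92.0, 75.1]
ee_rot: [0.0, 0.821, 0.57, 0.0]
wrist_force: [-1.4, -0.7, 4.2]
gripper_width: 0.0
gripper_force: 2.5
```

drive_tool([
  [0, 0, 0, 0.1, 0],
  [0, 0, 0, 0.1, 0],
])

```text
time_s: 11.7
tcp_pos: [635.8, 92.0, 75.0]
ee_rot: [0.0, 0.821, 0.57, 0.0]
wrist_force: [-6.9, 0.1, 19.9]
gripper_width: -0.4
gripper_force: 9.9
```

drive_tool([
  [0, 0, 0, 0.1, 0],
  [0, 0, 0, 0.1, 0],
])

```text
time_s: 11.9
tcp_pos: [635.9, 92.1, 74.9]
ee_rot: [0.0, 0.821, 0.57, 0.001]
wrist_force: [-11.6, -2.1, 34.3]
gripper_width: 0.1
gripper_force: 17.3
```

Contact at TCP z ≈ 75.2, so the tip is 21 mm behind the TCP. Now back off, drop behind the rear edge with the tip at z ≈ 93, and push.

drive_tool([
  [0, 0, 0, -1, 0],
  [0, 2, 0, -1.5, 0],
  [0, 3.2, 0, -1, 0],
  [0, 3.2, 0, -0.2, 0],
  [0, 3.2, 0, 0.05, 0],
  [0, 2.2, 0, 0.05, 0],
  [0, 1.7, 0, 0.05, 0],
  [0, 1.3, 0, 0.05, 0],
  [0, 0.9, 0, 0.05, 0],
  [0, 0.5, 0, 0.05, 0],
  [0, 0.1, 0, 0.05, 0],
  [0, -0.3, 0, 0.05, 0],
])

```text
time_s: 13.1
tcp_pos: [634.7, 89.1, 72.5]
ee_rot: [-0.0, 0.821, 0.57, 0.0]
wrist_force: [0.7, 1.5, 0.9]
gripper_width: 0.0
gripper_force: 1.4
```

```bash
python3 - <<'E'
from h import *
np.set_printoptions(precision=2,suppress=True)
s=m.state(); print(s["time_s"],s["tcp_pos"],RF(s["tcp_pos"]),s["wrist_force"])
K,W=cam("wrist");np.save("W6.npy",W)
a=m.capture("wrist"); b=m.capture("scene")
cv2.imwrite("pics/s6.png",np.hstack([cv2.resize(b[130:235,150:290],(400,300)),cv2.resize(a[180:420,120:440],(400,300))]))
E
```

```text
13.1 [634.67  89.1   72.48] [ -3.9 -72.7] [0.66 1.5  0.91]
```

View pics/s6.png

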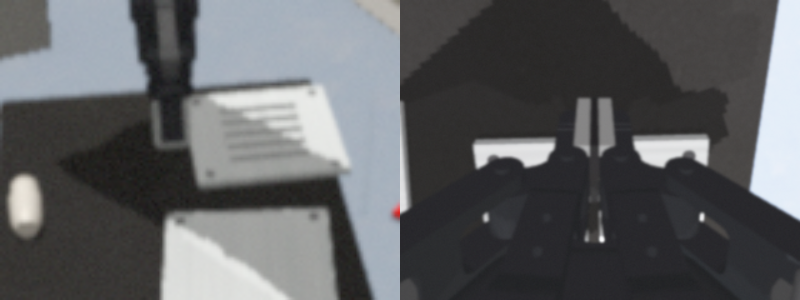

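Pushing works: the panel has moved forward and its rear corners are at wrist crop (74,143) and (308,137). I compute the remaining travel numerically.

```bash
python3 - <<'E'
from h import *
K,_=cam("wrist");W=np.load("W6.npy")
for p in[(179.2,294.4),(366.4,289.6)]: print(RF(pix2w(p,96,K,W)))
E
```

```text
[-13.9 -20.2]
[ -11.1 -118.8]
```

drive_tool([
  [0, -0.4, 0, 0, 0],
  [0, -0.8, 0, 0, 0],
  [0, -1.2, 0, 0, 0],
  [0, -1.6, 0, 0, 0],
  [0, -2, 0, 0, 0],
  [0, -2.3, 0, 0, 0],
  [0, -2.3, 0, 0, 0],
  [0, -2.3, 0, 0, 0],
])

```text
time_s: 14.0
tcp_pos: [626.4, 67.4, 72.2]
ee_rot: [-0.0, 0.821, 0.57, -0.0]
wrist_force: [0.3, -0.4, -0.1]
gripper_width: 0.4
gripper_force: 0.0
```

```bash
python3 - <<'E'
from h import *
np.set_printoptions(precision=2,suppress=True)
s=m.state(); print(s["time_s"],s["tcp_pos"],RF(s["tcp_pos"]),s["wrist_force"])
M=T();K,W=cam("wrist",M)
a=m.capture("wrist"); g=cv2.cvtColor(a,cv2.COLOR_BGR2GRAY)
# rear edge: go down columns beside fingers, first dark->bright
for c in list(range(185,216,10))+list(range(335,366,10)):
    col=g[260:345,c].astype(int); i=np.argmax(np.diff(col)); print(c,260+i,np.diff(col)[i],RF(pix2w((c,260.5+i),96,K,W)))
b=m.capture("scene"); cv2.imwrite("pics/s7.png",b)
E
```

```text
14.0 [626.44  67.4   72.2 ] [-27.1 -72.5] [ 0.26 -0.43 -0.1 ]
185 291 28 [-35.1 -23.3]
195 291 31 [-35.1 -28.6]
205 291 30 [-35.1 -33.8]
215 291 29 [-35.1 -39.1]
335 289 29 [ -34.  -102.1]
345 289 29 [ -34.  -107.3]
355 289 27 [ -34.  -112.6]
365 293 25 [ -36.4 -118. ]
```

The panel centre is at riser x ≈ -79.6 (25 mm overhang). Now I bring the finger round in front of the overhang and down below it.

drive_tool([
  [0, 0.4, 0, -1, 0],
  [0, 0, 0, -4, 0],
  [0, -4, -0.2, -5, 0],
  [0, -8, -0.2, -5, 0],
  [0, -12, -0.2, -4.5, 0],
  [0, -12.4, -0.2, -1, 0],
  [0, -12.4, -0.2, 1.5, 0],
  [0, -12.4, -0.2, 1.9, 0],
  [0, -12.4, -0.2, 1.9, 0],
])

```text
time_s: 15.0
tcp_pos: [581.6, -47.4, 53.8]
ee_rot: [-0.0, 0.821, 0.571, -0.0]
wrist_force: [0.0, 0.5, 1.0]
gripper_width: -0.1
gripper_force: 0.0
```

```bash
cat >> h.py <<'E'
def rear():
    s=m.state(); print(s["time_s"],s["tcp_pos"].round(1),RF(s["tcp_pos"]),s["wrist_force"].round(1))
    M=T();K,W=cam("wrist",M); a=m.capture("wrist"); g=cv2.GaussianBlur(cv2.cvtColor(a,cv2.COLOR_BGR2GRAY),(3,3),0).astype(int)
    for y in(-35,-45,-95,-105):
        prof=[]
        xs=np.arange(-90,60,1.)
        for x in xs:
            p=RC+x*np.array([np.cos(A),np.sin(A)])+y*np.array([-np.sin(A),np.cos(A)])
            u=w2pix(np.r_[p,96],K,W).round().astype(int)
            prof.append(g[u[1],u[0]] if 0<=u[0]<560 and 0<=u[1]<420 else 0)
        d=np.diff(prof); i=d.argmin(); print(y,"edge x",xs[i],d[i])
    return a
E
python3 -c "
from h import *
cv2.imwrite('pics/w8.png',rear())"
```

```text
15.0 [581.6 -47.4  53.8] [-150.3  -70.5] [0.  0.5 1. ]
-35 edge x -39.0 -138
-45 edge x -39.0 -117
-95 edge x -38.0 -148
-105 edge x -38.0 -140
```

drive_tool([
  [0, 0.8, 0, 0, 0],
  [0, 1.3, 0, 0, 0],
  [0, 1.6, 0, -0.4, 0],
  [0, 1.8, 0, -0.8, 0],
  [0, 2, 0, -1.2, 0],
  [0, 2.2, 0, -1.6, 0],
])

```text
time_s: 15.65
tcp_pos: [589.2, -27.2, 69.8]
ee_rot: [0.0, 0.821, 0.57, 0.0]
wrist_force: [-0.2, 0.5, -1.3]
gripper_width: -0.1
gripper_force: 0.0
```

```bash
python3 -c "
from h import *
a=rear();cv2.imwrite('pics/w9.png',a); b=m.capture('scene'); cv2.imwrite('pics/s9.png',b)
K,W=cam('scene'); 
for t in('wrist','scene'):
  for r in m.look_for('vent_panel_mid',t): 
    p=(cam(t)[1]@np.append(r['position'],1))[:3]; print(t,round(r['score'],2),p.round(),RF(p))"
```

```text
15.65 [589.2 -27.2  69.8] [-128.8  -70.6] [-0.2  0.5 -1.3]
-35 edge x -28.0 -132
-45 edge x -28.0 -131
-95 edge x -28.0 -119
-105 edge x -28.0 -116
wrist 0.8 [613.  36.  93.] [-61.1 -70.8]
wrist 0.69 [ 621. -102.    4.] [-188.  -126.1]
scene 0.87 [608.  28.  96.] [-70.6 -68.8]
scene 0.62 [492. 159.  90.] [12.3 85.2]
scene 0.58 [ 594. -120.    9.] [-213.8 -107.5]
```

```bash
cat >> h.py <<'E'
from scipy.optimize import minimize
ex=np.array([np.cos(A),np.sin(A),0]); ey=np.array([-np.sin(A),np.cos(A),0])
def fit(cams=("wrist","scene"),fresh=True):
    obs=[]
    for n in cams:
        M=T(); 
        if fresh: m.capture(n)
        K,W=cam(n,M); 
        for r in m.cut_out("vent_panel_mid",n):
            k=r["region"]; 
            ys,xs=np.nonzero(k); p=pix2w((xs.mean(),ys.mean()),96,K,W)
            q=RF(p)
            if abs(q[0])<130 and -120<q[1]<-20: obs.append((n,cv2.morphologyEx(k.astype(np.uint8),cv2.MORPH_CLOSE,np.ones((7,7))),K,W)); break
    print([ (o[0],int(o[1].sum())) for o in obs])
    def cost(v,full=False):
        xr,yc,th,yaw=v; c=0; 
        u=np.array([-np.cos(th),0,np.sin(th)]); 
        for n,k,K,W in obs:
            P=[]
            for s,t in((0,-50),(90,-50),(90,50),(0,50)):
                l=np.array([s*u[0],t,s*u[2]]); l[:2]=[l[0]*np.cos(yaw)-l[1]*np.sin(yaw),l[0]*np.sin(yaw)+l[1]*np.cos(yaw)]
                w=np.r_[RC,0]+(xr+l[0])*ex+(yc+l[1])*ey+[0,0,96+l[2]]; P.append(w2pix(w,K,W))
            z=np.zeros(k.shape,np.uint8); cv2.fillConvexPoly(z,(np.array(P)*16).round().astype(np.int32),1,shift=4)
            e=int((k&(1-z)).sum())+0.3*int((z&(1-k)).sum()); c+=e/max(k.sum(),1)
        return c
    best=None
    for th in(0,.3,.7,1.2):
        r=minimize(cost,[-30,-70,th,0],method="Nelder-Mead",options=dict(initial_simplex=np.array([[-30,-70,th,0]]*5)+np.vstack([np.zeros(4),np.diag([12,8,.25,.06])])))
        print("th0",th,"->",r.x.round(2),round(r.fun,3))
E
python3 -c "
from h import *
fit(('scene',)); fit(('wrist','scene'),False)"
```

```text
[('scene', 1667)]
th0 0 -> [-2.664e+01 -6.696e+01 -1.000e-02  1.000e-02] 0.04
th0 0.3 -> [-2.641e+01 -6.196e+01  4.000e-02  1.000e-02] 0.039
th0 0.7 -> [-2.585e+01 -5.913e+01  4.000e-02  7.000e-02] 0.054
th0 1.2 -> [-2.596e+01 -5.967e+01  3.000e-02  8.000e-02] 0.052
[('wrist', 38292), ('scene', 1667)]
th0 0 -> [-2.749e+01 -6.902e+01 -2.000e-02  1.000e-02] 0.105
th0 0.3 -> [-2.780e+01 -6.937e+01 -3.000e-02  0.000e+00] 0.104
th0 0.7 -> [-2.767e+01 -6.947e+01 -4.000e-02  1.000e-02] 0.109
th0 1.2 -> [-2.610e+01 -5.862e+01  3.000e-02  1.700e-01] 0.258
```

The numeric fit says the panel only slid back 10 mm and stayed flat: slow friction lifting isn't enough. A brisk diagonal stroke adds inertia to the contact force. I step back and below first.

drive_tool([
  [0, -2, 0, 0, 0],
  [0, -4, 0, 1.5, 0],
  [0, -4, 0, 3.8, 0],
  [0, -4, 0, 4.2, 0],
  [0, -4, 0, 4.2, 0],
])

```text
time_s: 16.55
tcp_pos: [574.9, -64.2, 27.1]
ee_rot: [-0.0, 0.821, 0.571, -0.0]
wrist_force: [-0.8, -0.1, 0.3]
gripper_width: -0.1
gripper_force: 0.0
```

drive_tool([
  [0, 4, 0, -2.5, 0],
  [0, 6, 0, -5.5, 0],
  [0, 7.2, 0, -8, 0],
])

```text
time_s: 16.85
tcp_pos: [601.1, 5.7, 109.9]
ee_rot: [-0.0, 0.821, 0.571, 0.001]
wrist_force: [0.5, -0.2, -0.0]
gripper_width: -0.4
gripper_force: 0.0
```

```bash
python3 -c "
from h import *
s=m.state(); print(s['time_s'],s['tcp_pos'],RF(s['tcp_pos']),s['wrist_force'].round(1))
fit(('scene',))
cv2.imwrite('pics/s10.png',m.capture('scene'))"
```

```text
16.85 [601.07710956   5.65455085 109.9293594 ] [-93.8 -70.3] [ 0.5 -0.2 -0. ]
[('scene', 1642)]
th0 0 -> [-4.70e-01 -6.69e+01  3.00e-02 -9.00e-02] 0.03
th0 0.3 -> [-4.000e-01 -6.644e+01  2.000e-02 -6.000e-02] 0.027
th0 0.7 -> [ 1.680e+00 -6.338e+01  0.000e+00  2.000e-02] 0.044
th0 1.2 -> [ 1.620e+00 -6.081e+01  1.000e-02  8.000e-02] 0.071
```

The stroke only slid it back, still flat (rear edge at x ≈ 0), so a vertical finger can't lift it. I'll restore the overhang, then see whether the arm tilts the tool at the limit of its reach. A tilted finger would wedge under the edge.

drive_tool([
  [0, 4.5, 0, 0, 0],
  [0, 9, 0, 0, 0],
  [0, 11.5, 0, 0.6, 0],
  [0, 11.5, 0, 3.2, 0],
  [0, 11.5, 0, 3.75, 0],
  [0, 10.6, 0, 3.75, 0],
  [0, 10, 0, 3.75, 0],
  [0, 9.4, 0, 3.75, 0],
  [0, 8.8, 0, 3.75, 0],
  [0, 8.2, 0, 3.75, 0],
  [0, 7.6, 0, 3.75, 0],
  [0, 7, 0, 3.75, 0],
])

```text
time_s: 18.2
tcp_pos: [624.6, 67.9, 69.9]
ee_rot: [-0.0, 0.821, 0.57, 0.0]
wrist_force: [0.3, 0.9, 0.4]
gripper_width: -0.0
gripper_force: 0.6
```

```bash
python3 -c "
from h import *
rear(); fit(('scene',))"
```

```text
18.2 [624.6  67.9  69.9] [-27.3 -70.6] [0.3 0.9 0.4]
-35 edge x -36.0 -36
-45 edge x -36.0 -33
-95 edge x -34.0 -33
-105 edge x -34.0 -33
[('scene', 1583)]
th0 0 -> [-3.928e+01 -6.683e+01 -0.000e+00  2.000e-02] 0.032
th0 0.3 -> [-3.791e+01 -6.623e+01  2.000e-02  1.000e-02] 0.034
th0 0.7 -> [-3.886e+01 -6.700e+01  2.000e-02 -0.000e+00] 0.03
th0 1.2 -> [-3.882e+01 -6.701e+01  0.000e+00  3.000e-02] 0.031
```

drive_tool([
  [0, 0.3, 0, -4.5, 0],
  [0, 0.5, -1.5, -9, 0],
  [0, 2.2, -6, -10.6, 0],
  [0, 3.9, -10.5, -12.2, 0],
  [0, 5.6, -15, -13.8, 0],
  [0, 7.3, -19.5, -15.4, 0],
  [0, 9, -24, -17, 0],
  [0, 10.7, -28.5, -18.6, 0],
  [0, 12.4, -33, -20.2, 0],
  [0, 14.1, -37.5, -21.8, 0],
  [0, 15.8, -42, -23.4, 0],
  [0, 17.5, -46.5, -25, 0],
])

```text
time_s: 19.55
tcp_pos: [253.3, 391.5, 318.6]
ee_rot: [-0.0, 0.821, 0.57, 0.0]
wrist_force: [0.3, 1.0, -0.1]
gripper_width: 0.2
gripper_force: 0.0
```

```bash
python3 -c "
from h import *
np.set_printoptions(precision=3,suppress=True)
s=m.state(); print(s['time_s'],s['joints']);print(T())"
```

```text
19.55 [-0.955  0.42  -0.177  1.655  0.082  1.073 -1.513]
[[  0.349   0.937   0.    253.299]
 [  0.937  -0.349   0.    391.519]
 [  0.      0.     -1.    318.573]
 [  0.      0.      0.      1.   ]]
```

drive_tool([
  [0, 1, 0, -4.8, 0],
  [0, 2, 0, -9.6, 0],
  [0, 3, 0, -14.4, 0],
  [0, 4, 0, -19.2, 0],
  [0, 5, 0, -24, 0],
  [0, 6, 0, -28.8, 0],
  [0, 7, 0, -33.6, 0],
  [0, 8, 0, -38.4, 0],
  [0, 9, 0, -43.2, 0],
  [0, 10, 0, -48, 0],
])

```text
time_s: 20.55
tcp_pos: [256.4, 421.9, 591.9]
ee_rot: [-0.009, 0.821, 0.571, 0.019]
wrist_force: [0.2, 0.2, -0.5]
gripper_width: 0.1
gripper_force: 0.0
```

```bash
python3 -c "
from h import *
np.set_printoptions(precision=3,suppress=True)
s=m.state(); print(s['time_s'],s['joints']);print(T())"
```

```text
20.55 [-1.178  0.452  0.25   0.633 -0.125  2.024 -1.368]
[[  0.348   0.937   0.02  256.389]
 [  0.936  -0.349   0.036 421.862]
 [  0.041   0.007  -0.999 591.895]
 [  0.      0.      0.      1.   ]]
```

The tool starts to tilt the right way once joint 6 meets its limit (2.02). I push further the same way.

drive_tool([
  [0, 1, 0, -5, 0],
  [0, 2, 0, -10, 0],
  [0, 3, 0, -15, 0],
  [0, 4, 0, -20, 0],
  [0, 5, 0, -25, 0],
  [0, 6, 0, -30, 0],
])

```text
time_s: 21.15
tcp_pos: [236.7, 400.8, 619.8]
ee_rot: [-0.018, 0.821, 0.57, 0.039]
wrist_force: [-0.5, 0.1, 0.4]
gripper_width: -0.3
gripper_force: 0.0
```

```bash
python3 -c "
from h import *
np.set_printoptions(precision=3,suppress=True)
s=m.state(); print(s['time_s'],s['joints']);print(T())"
```

```text
21.15 [-1.215  0.375  0.26   0.665 -0.111  2.024 -1.386]
[[  0.348   0.937   0.044 236.691]
 [  0.934  -0.35    0.074 400.816]
 [  0.085   0.015  -0.996 619.752]
 [  0.      0.      0.      1.   ]]
```

drive_tool([
  [0, 0, 0, -30, 0],
  [0, 0, 0, -30, 0],
])

```text
time_s: 21.35
tcp_pos: [222.1, 375.9, 643.6]
ee_rot: [-0.026, 0.82, 0.569, 0.058]
wrist_force: [-0.0, -0.9, 0.9]
gripper_width: -0.1
gripper_force: 0.0
```

drive_tool([
  [0, 30, 0, -5, 0],
  [0, 30, 0, -5, 0],
])

```text
time_s: 21.55
tcp_pos: [245.5, 448.2, 625.1]
ee_rot: [-0.033, 0.819, 0.569, 0.071]
wrist_force: [-0.1, 1.4, 0.1]
gripper_width: -0.5
gripper_force: 0.0
```

```bash
python3 -c "
from h import *
np.set_printoptions(precision=3,suppress=True)
s=m.state(); print(s['time_s'],s['joints']);print(T())"
```

```text
21.55 [-1.214  0.445  0.232  0.524 -0.117  2.023 -1.427]
[[  0.343   0.936   0.078 245.463]
 [  0.927  -0.351   0.135 448.223]
 [  0.153   0.026  -0.988 625.083]
 [  0.      0.      0.      1.   ]]
```

Tilt accumulates with each short call. I continue with one-row calls.

drive_tool([
  [0, 3, 0, -30, 0],
])

```text
time_s: 21.65
tcp_pos: [238.7, 439.6, 634.3]
ee_rot: [-0.035, 0.818, 0.569, 0.076]
wrist_force: [0.6, 0.6, -0.6]
gripper_width: -0.3
gripper_force: 0.0
```

drive_tool([
  [0, 3, 0, -30, 0],
])

```text
time_s: 21.75
tcp_pos: [229.6, 422.5, 657.2]
ee_rot: [-0.045, 0.817, 0.567, 0.095]
wrist_force: [0.3, -1.0, 0.5]
gripper_width: -0.2
gripper_force: 0.0
```

drive_tool([
  [0, 3, 0, -30, 0],
])

```text
time_s: 21.85
tcp_pos: [221.1, 408.0, 674.9]
ee_rot: [-0.052, 0.815, 0.566, 0.11]
wrist_force: [0.2, 0.6, 0.1]
gripper_width: -0.2
gripper_force: 0.0
```

drive_tool([
  [0, 3, 0, -30, 0],
])

```text
time_s: 21.95
tcp_pos: [212.7, 394.1, 690.5]
ee_rot: [-0.06, 0.814, 0.565, 0.124]
wrist_force: [-0.0, 1.0, 0.7]
gripper_width: -0.2
gripper_force: 0.0
```

```bash
python3 -c "
from h import *
np.set_printoptions(precision=3,suppress=True)
s=m.state(); print(s['time_s'],s['joints']);print(T())"
```

```text
21.95 [-1.302  0.282  0.31   0.571 -0.107  2.024 -1.432]
[[  0.331   0.934   0.134 212.71 ]
 [  0.905  -0.354   0.237 394.118]
 [  0.268   0.043  -0.962 690.537]
 [  0.      0.      0.      1.   ]]
```

drive_tool([
  [0, 12, 0, -30, 0],
])

```text
time_s: 22.05
tcp_pos: [208.6, 391.5, 703.9]
ee_rot: [-0.068, 0.811, 0.564, 0.139]
wrist_force: [0.3, 0.3, 1.1]
gripper_width: -0.3
gripper_force: 0.0
```

drive_tool([
  [0, 12, 0, -30, 0],
])

```text
time_s: 22.15
tcp_pos: [204.3, 389.9, 715.5]
ee_rot: [-0.075, 0.809, 0.562, 0.153]
wrist_force: [-0.2, 0.8, 0.5]
gripper_width: 0.0
gripper_force: 0.0
```

drive_tool([
  [0, 12, 0, -30, 0],
])

```text
time_s: 22.25
tcp_pos: [199.5, 386.3, 727.9]
ee_rot: [-0.082, 0.807, 0.561, 0.168]
wrist_force: [-0.7, 0.3, 0.4]
gripper_width: 0.1
gripper_force: 0.0
```

drive_tool([
  [0, 12, 0, -30, 0],
])

```text
time_s: 22.35
tcp_pos: [194.3, 381.5, 740.6]
ee_rot: [-0.09, 0.804, 0.559, 0.182]
wrist_force: [0.7, -0.2, 0.1]
gripper_width: -0.1
gripper_force: 0.0
```

drive_tool([
  [0, 12, 0, -30, 0],
])

```text
time_s: 22.45
tcp_pos: [188.8, 375.8, 753.2]
ee_rot: [-0.097, 0.801, 0.557, 0.196]
wrist_force: [-1.5, -0.9, -0.6]
gripper_width: -0.1
gripper_force: 0.0
```

drive_tool([
  [0, 12, 0, -30, 0],
])

```text
time_s: 22.55
tcp_pos: [182.9, 369.4, 765.7]
ee_rot: [-0.105, 0.798, 0.555, 0.21]
wrist_force: [-0.8, -0.8, -0.1]
gripper_width: 0.3
gripper_force: 0.0
```

```bash
python3 -c "
from h import *
np.set_printoptions(precision=3,suppress=True)
s=m.state(); print(s['time_s'],s['joints']);print(T())"
```

```text
22.55 [-1.502  0.179  0.502  0.481 -0.117  2.024 -1.46 ]
[[  0.296   0.93    0.219 182.93 ]
 [  0.842  -0.362   0.401 369.402]
 [  0.452   0.066  -0.89  765.73 ]
 [  0.      0.      0.      1.   ]]
```

drive_tool([
  [0, 15, 0, -30, 0],
])

```text
time_s: 22.65
tcp_pos: [178.1, 365.5, 777.9]
ee_rot: [-0.113, 0.795, 0.553, 0.225]
wrist_force: [-0.1, -0.6, 0.7]
gripper_width: 0.0
gripper_force: 0.0
```

drive_tool([
  [0, 15, 0, -30, 0],
])

```text
time_s: 22.75
tcp_pos: [172.9, 361.2, 789.7]
ee_rot: [-0.12, 0.791, 0.55, 0.239]
wrist_force: [-0.8, 0.3, -0.5]
gripper_width: 0.3
gripper_force: 0.0
```

drive_tool([
  [0, 15, 0, -30, 0],
])

```text
time_s: 22.85
tcp_pos: [167.4, 355.7, 801.6]
ee_rot: [-0.128, 0.787, 0.548, 0.252]
wrist_force: [-1.4, 0.6, 0.3]
gripper_width: 0.1
gripper_force: 0.0
```

drive_tool([
  [0, 15, 0, -30, 0],
])

```text
time_s: 22.95
tcp_pos: [161.5, 349.2, 813.3]
ee_rot: [-0.136, 0.783, 0.545, 0.266]
wrist_force: [0.4, 0.5, 0.3]
gripper_width: 0.1
gripper_force: 0.0
```

```bash
cat >> h.py <<'E'
def plan(pts):
    """riser-frame (x,y) and world z of the fingertip -> tool shifts in cm from now"""
    M=T(); tip=(M@[0,0,-21,1])[:3]; print("tip RF",RF(tip),round(tip[2],1))
    for x,y,z in pts:
        w=np.r_[RC,0]+x*ex+y*ey+[0,0,z]; print((x,y,z),(M[:3,:3].T@(w-tip)/10).round(1),"r",round(np.hypot(*(w+M[:3,:3]@[0,0,21])[:2])))
E
python3 -c "
from h import *
np.set_printoptions(precision=3,suppress=True)
s=m.state(); print(s['time_s'],s['joints']);print(T()); R3=T()[:3,:3]
E3=np.array([ex,ey,[0,0,1]]); print(E3@R3)
plan([(-180,-72,300),(-180,-72,130),(-160,-72,80),(-130,-72,80)])"
```

```text
22.95 [-1.765  0.123  0.76   0.417 -0.122  2.024 -1.478]
[[  0.264   0.926   0.269 161.527]
 [  0.782  -0.368   0.503 349.237]
 [  0.565   0.078  -0.822 813.341]
 [  0.      0.      0.      1.   ]]
[[ 0.825 -0.022  0.565]
 [ 0.026 -0.997 -0.077]
 [ 0.565  0.078 -0.822]]
tip RF [ 63.1 463.1] 830.6
(-180, -72, 300) [-51.4  49.7  34. ] r 582
(-180, -72, 130) [-61.   48.4  47.9] r 582
(-160, -72, 80) [-62.2  48.   53.2] r 587
(-130, -72, 80) [-59.7  47.9  54.9] r 596
```

```bash
python3 -c "
from h import *
M=T(); f=lambda p:(M[:3,:3].T@(np.array(p)-M[:3,3])/10)
w=[M[:3,3],np.array([390,240,620]),np.array([510,80,480]),np.array([530,-70,360])]
out=[]
for a,b in zip(w,w[1:]):
    n=int(np.ceil(np.linalg.norm(b-a)/49)); out+= [f(a+(b-a)*i/n).round(1).tolist() for i in range(1,n+1)]
print(len(out),out)"
```

```text
16 [[-1.9, 3.4, 2.4], [-3.8, 6.8, 4.7], [-5.8, 10.2, 7.1], [-7.7, 13.5, 9.4], [-9.6, 16.9, 11.8], [-11.5, 20.3, 14.2], [-13.4, 23.7, 16.5], [-16.9, 26.9, 17.9], [-20.3, 30.1, 19.2], [-23.8, 33.2, 20.5], [-27.2, 36.4, 21.9], [-30.7, 39.6, 23.2], [-35.2, 41.2, 23.9], [-39.7, 42.8, 24.7], [-44.2, 44.4, 25.4], [-48.7, 46.1, 26.1]]
```

drive_tool([
  [0, -1.9, 3.4, 2.4, 0],
  [0, -3.8, 6.8, 4.7, 0],
  [0, -5.8, 10.2, 7.1, 0],
  [0, -7.7, 13.5, 9.4, 0],
  [0, -9.6, 16.9, 11.8, 0],
  [0, -11.5, 20.3, 14.2, 0],
  [0, -13.4, 23.7, 16.5, 0],
  [0, -16.9, 26.9, 17.9, 0],
  [0, -20.3, 30.1, 19.2, 0],
  [0, -23.8, 33.2, 20.5, 0],
  [0, -27.2, 36.4, 21.9, 0],
  [0, -30.7, 39.6, 23.2, 0],
])

```text
time_s: 24.15
tcp_pos: [434.5, 105.6, 509.6]
ee_rot: [-0.122, 0.786, 0.541, 0.274]
wrist_force: [0.4, 1.1, 0.4]
gripper_width: -0.2
gripper_force: 0.0
```

```bash
python3 -c "
from h import *
np.set_printoptions(precision=3,suppress=True)
s=m.state(); print(s['time_s'],s['joints'],s['tcp_pos'])
E3=np.array([ex,ey,[0,0,1]]); print(E3@T()[:3,:3])
plan([(-190,-72,300),(-190,-72,140),(-170,-72,80),(-135,-72,80)])"
```

```text
24.15 [-1.902 -0.322  1.516  1.663 -0.074  1.017 -0.651] [434.523 105.583 509.553]
[[ 0.826 -0.042  0.562]
 [ 0.025 -0.994 -0.11 ]
 [ 0.563  0.104 -0.82 ]]
tip RF [-70. 123.] 526.8
(-190, -72, 300) [-23.2  17.5  14. ] r 580
(-190, -72, 140) [-32.2  15.8  27.1] r 580
(-170, -72, 80) [-33.9  15.1  33.1] r 585
(-135, -72, 80) [-31.   15.   35.1] r 595
```

Joints 2 and 3 are at their limits on the way; moving outward and down should free them.

drive_tool([
  [0, -3, 3, 3, 0],
  [0, -6, 6, 5, 0],
  [0, -10, 9, 7, 0],
  [0, -14, 12, 9, 0],
  [0, -18, 15, 11.5, 0],
  [0, -23.2, 17.5, 14, 0],
])

```text
time_s: 24.75
tcp_pos: [400.2, 41.5, 435.3]
ee_rot: [-0.107, 0.789, 0.537, 0.279]
wrist_force: [1.1, 0.8, 1.0]
gripper_width: 0.3
gripper_force: 0.0
```

```bash
python3 -c "
from h import *
np.set_printoptions(precision=3,suppress=True)
s=m.state(); print(s['time_s'],s['joints'],s['tcp_pos'])
E3=np.array([ex,ey,[0,0,1]]); print(E3@T()[:3,:3])
plan([(-190,-72,300),(-190,-72,140),(-170,-72,80),(-135,-72,80)])"
```

```text
24.75 [-1.659 -0.321  1.516  1.937 -0.184  0.827 -0.358] [400.196  41.53  435.329]
[[ 0.832 -0.059  0.552]
 [ 0.024 -0.99  -0.142]
 [ 0.555  0.131 -0.822]]
tip RF [-141.8  133.5] 452.6
(-190, -72, 300) [-13.   18.6  12.8] r 581
(-190, -72, 140) [-21.8  16.5  25.9] r 581
(-170, -72, 80) [-23.5  15.6  32. ] r 586
(-135, -72, 80) [-20.6  15.4  33.9] r 596
```

drive_tool([
  [0, -1, 4.5, 1, 0],
  [0, -3, 9, 2, 0],
  [0, -5, 13, 4.5, 0],
  [0, -8, 16, 7.5, 0],
  [0, -11, 18, 10.5, 0],
  [0, -13, 18.6, 12.8, 0],
])

```text
time_s: 25.35
tcp_pos: [396.9, 17.0, 426.7]
ee_rot: [-0.09, 0.792, 0.533, 0.282]
wrist_force: [0.2, 0.8, -0.5]
gripper_width: -0.3
gripper_force: 0.0
```

```bash
python3 -c "
from h import *
np.set_printoptions(precision=3,suppress=True)
s=m.state(); print(s['time_s'],s['joints'],s['tcp_pos'])
E3=np.array([ex,ey,[0,0,1]]); print(E3@T()[:3,:3])
plan([(-190,-72,300),(-190,-72,140),(-170,-72,80),(-135,-72,80)])"
```

```text
25.35 [-1.593 -0.321  1.515  1.967 -0.186  0.803 -0.298] [396.931  17.019 426.7  ]
[[ 0.839 -0.076  0.538]
 [ 0.022 -0.985 -0.174]
 [ 0.543  0.157 -0.825]]
tip RF [-165.6  128.7] 444.0
(-190, -72, 300) [-10.3  17.7  14. ] r 581
(-190, -72, 140) [-19.   15.2  27.2] r 581
(-170, -72, 80) [-20.6  14.1  33.3] r 586
(-135, -72, 80) [-17.6  13.8  35.2] r 596
```

The redundant elbow is stuck against joint limits. I fit a simple kinematic model from the logged readings so I can plan a way out.

```bash
cat > kin.py <<'E'
import numpy as np, itertools
from scipy.optimize import least_squares
from scipy.spatial.transform import Rotation as R
J=np.array([[1.24,.707,-.028,1.485,.022,.951,-.075],[.291,.588,-.226,1.78,.175,.794,-.375],[-.12,.98,-.17,1.35,.19,.83,-.70],[-.955,.42,-.177,1.655,.082,1.073,-1.513],[-1.178,.452,.25,.633,-.125,2.024,-1.368],[-1.215,.375,.26,.665,-.111,2.024,-1.386],[-1.214,.445,.232,.524,-.117,2.023,-1.427],[-1.302,.282,.31,.571,-.107,2.024,-1.432],[-1.502,.179,.502,.481,-.117,2.024,-1.46],[-1.765,.123,.76,.417,-.122,2.024,-1.478],[-1.902,-.322,1.516,1.663,-.074,1.017,-.651],[-1.659,-.321,1.516,1.937,-.184,.827,-.358],[-1.593,-.321,1.515,1.967,-.186,.803,-.298]])
P=np.array([[163.75,-551.16,210.27],[478.37,-109.89,210.48],[635.56,92.02,75.57],[253.3,391.5,318.57],[256.39,421.86,591.9],[236.69,400.82,619.75],[245.46,448.22,625.08],[212.71,394.12,690.54],[182.93,369.4,765.73],[161.53,349.24,813.34],[434.52,105.58,509.55],[400.2,41.53,435.33],[396.93,17.02,426.7]])
q=np.array([[-.001,.99,.144,0],[0,.821,.572,0],[0,.821,.57,0],[0,.821,.57,0],[-.009,.821,.571,.019],[-.018,.821,.57,.039],[-.033,.819,.569,.071],[-.06,.814,.565,.124],[-.105,.798,.555,.21],[-.136,.783,.545,.266],[-.122,.786,.541,.274],[-.107,.789,.537,.279],[-.09,.792,.533,.282]])
Q=R.from_quat(q[:,[1,2,3,0]])
def fk(v,s,j):
    # v: h, a1(offset),a, off3, b, off5, L, off(tool), az0,tool0
    h,o1,a,o3,b,o5,L,az,t0,dx,dy=v
    z=lambda t:R.from_euler('z',t); y=lambda t:R.from_euler('y',t)
    M=z(az+s[0]*j[0]); p=np.array([0,0,h])+M.apply([o1,0,0]); M=M*y(j[1])
    M=M*z(s[1]*j[2]); p=p+M.apply([o3,0,a]); M=M*y(j[3]); p=p+M.apply([o5,0,0])
    M=M*z(s[2]*j[4]); p=p+M.apply([0,0,b]); M=M*y(j[5])
    p=p+M.apply([0,0,0]); M=M*z(t0+s[3]*j[6]); p=p+M.apply([dx,dy,L]); return p,M
def res(v,s):
    r=[]
    for j,p,o in zip(J,P,Q):
        pp,M=fk(v,s,j); r+=list((pp-p)/10)+list((M.inv()*o).as_rotvec()*20)
    return r
if __name__=="__main__":
    best=None
    for s in itertools.product((1,-1),repeat=4):
        for az in(0,):
            for t0 in(0,np.pi/2,np.pi,-np.pi/2):
                f=least_squares(res,[330,0,420,0,400,0,250,az,t0,0,0],args=(s,),max_nfev=60)
                if best is None or f.cost<best[0]: best=(f.cost,s,f.x)
    print(best[0],best[1],best[2].round(3)); np.savez("kin.npz",v=best[2],s=best[1])
    r=np.array(res(best[2],best[1])).reshape(-1,6); print(np.abs(r).max(0)*[10,10,10,.05,.05,.05])
E
python3 kin.py
```

```text
1.4243394687342812 (-1, -1, -1, -1) [ 3.26822e+02  1.18000e+00  5.08170e+02  9.88000e-01  2.96196e+02
  4.90100e+00  3.28491e+02 -4.20000e-02  1.53200e+00 -7.11600e+00
  9.80100e+00]
[5.32597880e+00 4.11858327e+00 2.52551837e+00 2.40893990e-02
 7.35919123e-03 4.53293198e-03]
```

```bash
cat > sim.py <<'E'
from kin import *
from h import ex,ey,RC,T,m
k=np.load("kin.npz"); v,s=k["v"],k["s"]
lo=np.array([-2.71,-.32,-1.57,0,-1.46,0,-2.83])+.001; hi=np.array([2.71,2.16,1.52,2.45,4.6,2.02,2.83])-.001
def ik(j0,p,M,reg=3e-3):
    j0=np.clip(j0,lo+1e-4,hi-1e-4)
    def f(j):
        pp,N=fk(v,s,j); return np.r_[(pp-p)/1000*2,(N.inv()*M).as_rotvec(),reg*(j-j0)]
    r=least_squares(f,j0,bounds=(lo,hi),max_nfev=25); e=f(r.x); return r.x,np.linalg.norm(e[:3])*500,np.linalg.norm(e[3:6])
def run(j,wps,M,step=50):
    p,_=fk(v,s,j)
    for w in wps:
        d=w-p; n=int(np.ceil(np.linalg.norm(d)/step)); p0=p
        for i in range(1,n+1):
            j,pe,re=ik(j,p0+d*i/n,M)
        p=w
    return j,pe,re
E
cat > s1.py <<'E'
from sim import *
st=m.state(); j0=st["joints"]; M=R.from_matrix(T()[:3,:3])
tipoff=M.apply([0,0,21])
def tip(x,y,z): return np.r_[RC,0]+x*ex+y*ey+[0,0,z]+tipoff
tgt=[tip(-190,-72,150),tip(-160,-72,75),tip(-110,-72,80)]
np.set_printoptions(precision=2,suppress=True)
print("direct",run(j0,tgt,M))
for w in [(330,330,400),(330,330,250),(500,250,350),(400,-250,450),(450,0,650),(500,0,600),(300,-400,500),(450,200,250),(300,400,600)]:
    print(w,run(j0,[np.array(w,float)]+tgt,M))
E
python3 s1.py
```

```text
direct (array([-1.8 , -0.32,  1.52,  2.38,  0.43,  0.26, -1.02]), np.float64(357.53852562056903), np.float64(0.19440271665968334))
(330, 330, 400) (array([ 0.28,  0.96, -0.08,  1.88, -1.46,  0.49,  1.24]), np.float64(0.005392080107515788), np.float64(1.3146961711798424e-05))
(330, 330, 250) (array([-1.8 , -0.32,  1.52,  2.38,  0.43,  0.26, -1.02]), np.float64(357.5385390305118), np.float64(0.1944026180847377))
(500, 250, 350) (array([-1.8 , -0.32,  1.52,  2.38,  0.43,  0.26, -1.02]), np.float64(357.5385239265557), np.float64(0.1944027291491591))
(400, -250, 450) (array([-1.8 , -0.32,  1.52,  2.38,  0.43,  0.26, -1.02]), np.float64(357.5385287595588), np.float64(0.19440269361953713))
(450, 0, 650) (array([-1.8 , -0.32,  1.52,  2.38,  0.43,  0.26, -1.02]), np.float64(357.5385398593539), np.float64(0.19440261206093734))
(500, 0, 600) (array([-1.8 , -0.32,  1.52,  2.38,  0.43,  0.26, -1.02]), np.float64(357.53853478559523), np.float64(0.1944026493211832))
(300, -400, 500) (array([-1.8 , -0.32,  1.52,  2.38,  0.43,  0.26, -1.02]), np.float64(357.53853146267573), np.float64(0.19440267373428716))
(450, 200, 250) (array([-1.8 , -0.32,  1.52,  2.38,  0.43,  0.26, -1.02]), np.float64(357.5385376742237), np.float64(0.1944026280678293))
(300, 400, 600) (array([ 0.28,  0.96, -0.08,  1.88, -1.46,  0.49,  1.24]), np.float64(0.005392078825501363), np.float64(1.314695576094795e-05))
```

```bash
cat > s2.py <<'E'
from sim import *
st=m.state(); j0=st["joints"]; M=R.from_matrix(T()[:3,:3]); tipoff=M.apply([0,0,21])
np.set_printoptions(precision=2,suppress=True)
def tip(x,y,z): return np.r_[RC,0]+x*ex+y*ey+[0,0,z]+tipoff
for w in [(330,330,400),(320,360,450),(300,400,500)]:
    j=j0
    for q in [np.array(w,float),np.array([450.,120,430]),np.array([530.,-80,350]),tip(-190,-72,150),tip(-170,-72,72),tip(-120,-72,72),tip(-110,-72,110),tip(-60,-72,160),tip(0,-72,160)]:
        j,pe,re=run(j,[q],M); print(w,j,round(pe,1),round(re,3))
p=T()[:3,3]
f=lambda a:(M.inv().apply(np.array(a)-p)/10).round(1)
print(p,f((330,330,400)),f((320,360,450)))
E
python3 s2.py
```

```text
(330, 330, 400) [-1.76  0.13  1.12  2.06 -0.58  0.5  -0.62] 0.0 0.0
(330, 330, 400) [-0.87  0.22  1.12  1.88 -0.87  1.07  0.24] 0.0 0.0
(330, 330, 400) [-0.1   0.57  0.95  1.71 -1.07  1.41  0.79] 0.0 0.0
(330, 330, 400) [-0.01  0.95  0.78  1.86 -1.45  1.22  1.21] 0.0 0.0
(330, 330, 400) [ 0.28  0.97  0.13  1.88 -1.46  0.69  1.32] 0.0 0.0
(330, 330, 400) [ 0.31  0.97 -0.11  1.88 -1.46  0.47  1.27] 0.0 0.0
(330, 330, 400) [ 0.27  0.9  -0.06  1.87 -1.36  0.52  1.11] 0.0 0.0
(330, 330, 400) [ 0.14  0.81 -0.    1.83 -1.25  0.55  0.87] 0.0 0.0
(330, 330, 400) [ 0.02  0.82 -0.    1.78 -1.26  0.51  0.77] 0.0 0.0
(320, 360, 450) [-1.63  0.06  0.81  1.89 -0.18  0.61 -1.11] 0.0 0.0
(320, 360, 450) [-0.8   0.19  1.01  1.88 -0.84  1.04  0.2 ] 0.0 0.0
(320, 360, 450) [-0.07  0.55  0.89  1.71 -1.05  1.37  0.77] 0.0 0.0
(320, 360, 450) [ 0.01  0.93  0.72  1.86 -1.43  1.17  1.2 ] 0.0 0.0
(320, 360, 450) [ 0.28  0.97  0.13  1.88 -1.46  0.69  1.32] 0.0 0.0
(320, 360, 450) [ 0.31  0.97 -0.11  1.88 -1.46  0.47  1.27] 0.0 0.0
(320, 360, 450) [ 0.27  0.9  -0.06  1.87 -1.36  0.52  1.11] 0.0 0.0
(320, 360, 450) [ 0.14  0.81 -0.    1.83 -1.25  0.55  0.87] 0.0 0.0
(320, 360, 450) [ 0.02  0.82 -0.    1.78 -1.26  0.51  0.77] 0.0 0.0
(300, 400, 500) [-1.55  0.06  0.58  1.71 -0.02  0.78 -1.35] 0.0 0.0
(300, 400, 500) [-0.75  0.18  0.94  1.88 -0.82  1.01  0.18] 0.0 0.0
(300, 400, 500) [-0.05  0.54  0.84  1.71 -1.03  1.34  0.76] 0.0 0.0
(300, 400, 500) [ 0.03  0.92  0.67  1.86 -1.42  1.13  1.19] 0.0 0.0
(300, 400, 500) [ 0.28  0.97  0.13  1.88 -1.46  0.69  1.32] 0.0 0.0
(300, 400, 500) [ 0.31  0.97 -0.11  1.88 -1.46  0.47  1.27] 0.0 0.0
(300, 400, 500) [ 0.27  0.9  -0.06  1.87 -1.36  0.52  1.11] 0.0 0.0
(300, 400, 500) [ 0.14  0.81 -0.    1.83 -1.25  0.55  0.87] 0.0 0.0
(300, 400, 500) [ 0.02  0.82 -0.    1.78 -1.26  0.51  0.77] 0.0 0.0
[396.93  17.02 426.7 ] [ 21.6 -19.4  13.8] [ 26.4 -20.8  10.6]
```

drive_tool([
  [0, 3.3, -2.6, 1.3, 0],
  [0, 6.6, -5.2, 2.6, 0],
  [0, 9.9, -7.8, 4, 0],
  [0, 13.2, -10.4, 5.3, 0],
  [0, 16.5, -13, 6.6, 0],
  [0, 19.8, -15.6, 8, 0],
  [0, 23.1, -18.2, 9.3, 0],
  [0, 26.4, -20.8, 10.6, 0],
])

```text
time_s: 26.15
tcp_pos: [319.4, 361.3, 450.0]
ee_rot: [-0.09, 0.793, 0.533, 0.282]
wrist_force: [2.0, -0.2, 0.6]
gripper_width: -0.0
gripper_force: 0.0
```

```bash
cat > s3.py <<'E'
from sim import *
np.set_printoptions(precision=2,suppress=True)
st=m.state(); j=st["joints"]; M=R.from_matrix(T()[:3,:3]); tipoff=M.apply([0,0,21]); p=T()[:3,3]
print(st["time_s"],j,p); print(np.array([ex,ey,[0,0,1]])@M.as_matrix())
def tip(x,y,z): return np.r_[RC,0]+x*ex+y*ey+[0,0,z]+tipoff
for q in [np.array([450.,120,430]),np.array([530.,-80,350]),tip(-190,-72,150),tip(-170,-72,72),tip(-120,-72,72),tip(-60,-72,160)]:
    j,pe,re=run(j,[q],M); print(j,round(pe,1),round(re,3),(M.inv().apply(q-p)/10).round(1),q.round())
E
python3 s3.py
```

```text
26.15 [-1.39  0.05  0.51  1.92 -0.06  0.58 -1.24] [319.43 361.26 449.99]
[[ 0.84 -0.08  0.54]
 [ 0.02 -0.98 -0.17]
 [ 0.54  0.16 -0.82]]
[-0.67  0.16  0.82  1.88 -0.79  0.99  0.14] 0.0 0.0 [-16.7  21.4  -4.5] [450. 120. 430.]
[-0.01  0.52  0.77  1.71 -1.    1.3   0.73] 0.0 0.0 [-34.7  35.6  -3.9] [530. -80. 350.]
[ 0.07  0.9   0.6   1.86 -1.4   1.08  1.18] 0.0 0.0 [-44.9  36.2  15.8] [577. -76. 133.]
[ 0.28  0.97  0.13  1.88 -1.46  0.69  1.32] 0.0 0.0 [-47.5  34.8  23.3] [583. -57.  55.]
[ 0.32  0.97 -0.11  1.88 -1.46  0.47  1.27] 0.0 0.0 [-43.3  34.4  26. ] [601. -10.  55.]
[ 0.14  0.81 -0.01  1.83 -1.25  0.55  0.87] 0.0 0.0 [-33.5  35.3  22. ] [622.  46. 143.]
```

Freed. Now round to the front of the riser.

drive_tool([
  [0, -2.8, 3.6, -0.8, 0],
  [0, -5.6, 7.1, -1.5, 0],
  [0, -8.4, 10.7, -2.3, 0],
  [0, -11.2, 14.3, -3, 0],
  [0, -14, 17.8, -3.8, 0],
  [0, -16.7, 21.4, -4.5, 0],
  [0, -19.7, 23.8, -4.4, 0],
  [0, -22.7, 26.1, -4.3, 0],
  [0, -25.7, 28.5, -4.2, 0],
  [0, -28.7, 30.9, -4.1, 0],
  [0, -31.7, 33.3, -4, 0],
  [0, -34.7, 35.6, -3.9, 0],
])

```text
time_s: 27.35
tcp_pos: [526.9, -71.2, 353.5]
ee_rot: [-0.091, 0.793, 0.533, 0.282]
wrist_force: [0.8, 1.9, 0.8]
gripper_width: 0.0
gripper_force: 0.0
```

```bash
sed -i 's/\[np.array(\[450.,120,430\]),np.array(\[530.,-80,350\]),/[/' s3.py; python3 s3.py; python3 -c "
from h import *
fit(('scene',))"
```

```text
27.35 [-0.01  0.53  0.75  1.72 -1.03  1.26  0.75] [526.87 -71.21 353.55]
[[ 0.84 -0.08  0.54]
 [ 0.02 -0.98 -0.17]
 [ 0.54  0.16 -0.82]]
[ 0.07  0.89  0.59  1.86 -1.39  1.07  1.18] 0.0 0.0 [-11.    1.2  19.7] [577. -76. 133.]
[ 0.28  0.97  0.13  1.88 -1.46  0.69  1.32] 0.0 0.0 [-13.6  -0.2  27.2] [583. -57.  55.]
[ 0.32  0.97 -0.11  1.88 -1.46  0.47  1.27] 0.0 0.0 [-9.4 -0.6 29.9] [601. -10.  55.]
[ 0.14  0.81 -0.01  1.83 -1.25  0.55  0.87] 0.0 0.0 [ 0.4  0.3 25.9] [622.  46. 143.]
[('scene', 1573)]
th0 0 -> [-3.965e+01 -7.094e+01 -2.000e-02 -1.000e-02] 0.018
th0 0.3 -> [-3.808e+01 -6.465e+01  1.000e-02  8.000e-02] 0.044
th0 0.7 -> [-3.891e+01 -6.957e+01 -4.000e-02  3.000e-02] 0.024
th0 1.2 -> [-3.840e+01 -6.236e+01 -2.000e-02  1.600e-01] 0.073
```

```bash
python3 -c "
from h import *
plan([(-190,-71,150),(-172,-71,75),(-150,-71,75),(-126,-71,75)])"
```

```text
tip RF [-206.8  -25.3] 368.6
(-190, -71, 150) [-10.5   1.   19.8] r 581
(-172, -71, 75) [-13.   -0.3  26.9] r 585
(-150, -71, 75) [-11.2  -0.5  28.1] r 591
(-126, -71, 75) [-9.1 -0.7 29.4] r 598
```

drive_tool([
  [0, -2.3, 0.2, 4.2, 0],
  [0, -4.6, 0.4, 8.5, 0],
  [0, -6.9, 0.6, 12.8, 0],
  [0, -9.2, 0.8, 17.2, 0],
  [0, -10.8, 0.8, 20.8, 0],
  [0, -12, 0.3, 24, 0],
  [0, -13, -0.3, 26.9, 0],
  [0, -13, -0.3, 26.9, 0],
  [0, -13, -0.3, 26.9, 0],
])

```text
time_s: 28.35
tcp_pos: [582.0, -51.1, 60.9]
ee_rot: [-0.092, 0.793, 0.533, 0.282]
wrist_force: [0.0, -0.8, -0.0]
gripper_width: -0.1
gripper_force: 0.0
```

```bash
python3 -c "
from h import *
s=m.state(); print(s['time_s'],s['joints'].round(2),s['wrist_force'].round(1)); E3=np.array([ex,ey,[0,0,1]]); print((E3@T()[:3,:3]).round(3))
b=m.capture('scene'); a=m.capture('wrist')
cv2.imwrite('pics/s11.png',np.hstack([cv2.resize(b[90:300,120:400],(400,300)),cv2.resize(a,(400,300))]))
plan([(-126,-71,75),(-121,-71,106),(-105,-71,133),(-86,-71,150),(-62,-71,158),(-44,-71,160),(-30,-71,158),(-20,-71,156)])"
```

```text
28.35 [ 0.37  0.96 -0.05  1.9  -1.45  0.53  1.33] [ 0.  -0.8 -0. ]
[[ 0.838 -0.077  0.54 ]
 [ 0.02  -0.985 -0.172]
 [ 0.545  0.155 -0.824]]
tip RF [-166.5  -69.6] 79.3
(-126, -71, 75) [ 3.2 -0.2  2.6] r 598
(-121, -71, 106) [5.3 0.2 0.3] r 600
(-105, -71, 133) [ 8.1  0.5 -1.1] r 605
(-86, -71, 150) [10.6  0.6 -1.5] r 612
(-62, -71, 158) [13.   0.6 -0.8] r 622
(-44, -71, 160) [14.7  0.4 -0. ] r 629
(-30, -71, 158) [15.7  0.3  0.9] r 636
(-20, -71, 156) [16.5  0.2  1.6] r 640
```

View pics/s11.png

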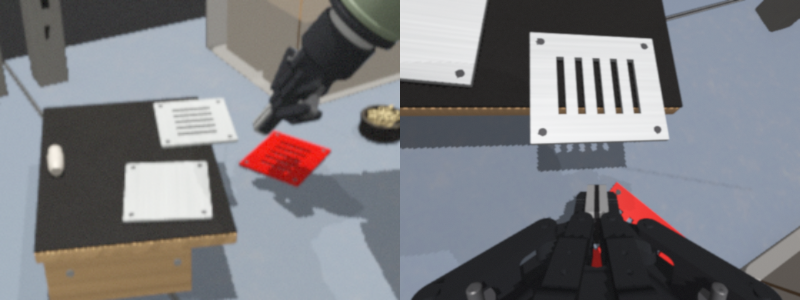

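The picture shows the tilted finger (scene crop (265,125)) just in front of the overhang and level below it, centred on the panel, with the plain panel untouched. I go under and start lifting.

drive_tool([
  [0, 1.6, -0.1, 1.3, 0],
  [0, 3.2, -0.2, 2.6, 0],
  [0, 3.2, -0.2, 2.6, 0],
  [0, 3.7, -0.1, 2, 0],
  [0, 4.2, 0, 1.5, 0],
  [0, 4.7, 0.1, 0.9, 0],
  [0, 5.3, 0.2, 0.3, 0],
  [0, 5.3, 0.2, 0.3, 0],
])

```text
time_s: 29.25
tcp_pos: [600.3, -9.9, 89.7]
ee_rot: [-0.089, 0.792, 0.534, 0.282]
wrist_force: [-0.1, -0.8, -1.1]
gripper_width: 0.1
gripper_force: 0.4
```

```bash
python3 -c "
from h import *
s=m.state(); print(s['time_s'],s['wrist_force'].round(1),s['joints'].round(2)); print((np.array([ex,ey,[0,0,1]])@T()[:3,:3]).round(3)[:,2])
fit(('scene',))
plan([(-121,-71,106),(-105,-71,133),(-86,-71,150),(-62,-71,158),(-44,-71,160),(-30,-71,158),(-20,-71,156)])"
```

```text
29.25 [-0.1 -0.8 -1.1] [ 0.34  0.91 -0.17  1.89 -1.36  0.42  1.15]
[ 0.537 -0.175 -0.825]
[('scene', 1599)]
th0 0 -> [-2.465e+01 -6.769e+01  2.700e-01  1.000e-02] 0.02
th0 0.3 -> [-2.508e+01 -6.730e+01  2.800e-01  1.000e-02] 0.018
th0 0.7 -> [-2.483e+01 -6.731e+01  2.500e-01  6.000e-02] 0.018
th0 1.2 -> [-24.74 -63.93   0.27   0.08] 0.032
tip RF [-120.   -71.1] 106.0
(-121, -71, 106) [-0.1 -0.  -0.1] r 600
(-105, -71, 133) [ 2.7  0.3 -1.4] r 605
(-86, -71, 150) [ 5.2  0.4 -1.8] r 612
(-62, -71, 158) [ 7.7  0.4 -1.2] r 622
(-44, -71, 160) [ 9.3  0.3 -0.4] r 629
(-30, -71, 158) [10.4  0.1  0.5] r 636
(-20, -71, 156) [11.1  0.   1.2] r 640
```

It lifts (tilt 0.27 rad, pivot at x ≈ -25). I continue inward and upward.

```bash
python3 -c "
from h import *
plan([(-110,-71,112),(-100,-71,122),(-89,-71,132)])"
```

```text
tip RF [-120.   -71.1] 106.0
(-110, -71, 112) [1.2 0.  0. ] r 603
(-100, -71, 122) [ 2.6  0.1 -0.2] r 607
(-89, -71, 132) [ 4.   0.2 -0.5] r 611
```

drive_tool([
  [0, 0.6, 0, 0, 0],
  [0, 1.2, 0, 0, 0],
  [0, 1.9, 0, -0.1, 0],
  [0, 2.6, 0.1, -0.2, 0],
  [0, 3.3, 0.1, -0.3, 0],
  [0, 4, 0.2, -0.5, 0],
  [0, 4, 0.2, -0.5, 0],
])

```text
time_s: 30.05
tcp_pos: [611.7, 20.3, 115.9]
ee_rot: [-0.09, 0.792, 0.534, 0.283]
wrist_force: [-0.9, -0.5, 0.1]
gripper_width: 0.4
gripper_force: 0.2
```

```bash
python3 -c "
from h import *
s=m.state(); print(s['time_s'],s['wrist_force'].round(1))
fit(('scene',))
plan([(-71,-71,148),(-60,-71,153),(-48,-71,157),(-38,-71,159),(-28,-71,159),(-17,-71,157),(-5,-71,155),(5,-71,155)])"
```

```text
30.05 [-0.9 -0.5  0.1]
[('scene', 1479)]
th0 0 -> [-5.670e+00 -6.413e+01  6.200e-01 -5.000e-02] 0.07
th0 0.3 -> [ -6.55 -65.96   0.62   0.  ] 0.025
th0 0.7 -> [-5.630e+00 -6.416e+01  6.100e-01  3.000e-02] 0.015
th0 1.2 -> [-5.570e+00 -6.355e+01  6.200e-01  3.000e-02] 0.017
tip RF [-88.7 -71.4] 132.3
(-71, -71, 148) [ 2.3  0.1 -0.3] r 618
(-60, -71, 153) [ 3.5  0.1 -0.2] r 623
(-48, -71, 157) [4.8 0.  0.1] r 628
(-38, -71, 159) [ 5.7 -0.   0.5] r 632
(-28, -71, 159) [ 6.5 -0.1  1.1] r 637
(-17, -71, 157) [ 7.4 -0.2  1.8] r 642
(-5, -71, 155) [ 8.3 -0.3  2.6] r 648
(5, -71, 155) [ 9.1 -0.4  3.2] r 652
```

```bash
python3 -c "
from h import *
plan([(-81,-71,142),(-71,-71,150),(-59,-71,154),(-48,-71,158),(-36,-71,161),(-26,-71,162),(-16,-71,162),(-6,-71,161),(4,-71,160)])"
```

```text
tip RF [-88.7 -71.4] 132.3
(-81, -71, 142) [ 1.2  0.1 -0.4] r 614
(-71, -71, 150) [ 2.4  0.1 -0.5] r 618
(-59, -71, 154) [ 3.7  0.1 -0.2] r 623
(-48, -71, 158) [4.8 0.1 0.1] r 628
(-36, -71, 161) [6.  0.  0.5] r 633
(-26, -71, 162) [ 6.9 -0.   0.9] r 638
(-16, -71, 162) [ 7.7 -0.1  1.5] r 642
(-6, -71, 161) [ 8.5 -0.2  2.1] r 647
(4, -71, 160) [ 9.3 -0.3  2.7] r 652
```

drive_tool([
  [0, 0.6, 0, -0.2, 0],
  [0, 1.2, 0.1, -0.4, 0],
  [0, 1.8, 0.1, -0.5, 0],
  [0, 2.4, 0.1, -0.5, 0],
  [0, 3.1, 0.1, -0.4, 0],
  [0, 3.7, 0.1, -0.2, 0],
  [0, 4.8, 0.1, 0.1, 0],
  [0, 4.8, 0.1, 0.1, 0],
])

```text
time_s: 30.95
tcp_pos: [625.9, 59.7, 140.9]
ee_rot: [-0.091, 0.792, 0.534, 0.283]
wrist_force: [-1.0, -0.5, 0.2]
gripper_width: 0.2
gripper_force: 0.2
```

```bash
python3 -c "
from h import *
s=m.state(); print(s['time_s'],s['wrist_force'].round(1))
fit(('scene',))
plan([(-36,-71,161),(-26,-71,162),(-16,-71,162),(-6,-71,161),(4,-71,160),(14,-71,160)])"
```

```text
30.95 [-1.  -0.5  0.2]
[]
th0 0 -> [-30. -70.   0.   0.] 0.0
th0 0.3 -> [-30.  -70.    0.3   0. ] 0.0
th0 0.7 -> [-30.  -70.    0.7   0. ] 0.0
th0 1.2 -> [-30.  -70.    1.2   0. ] 0.0
tip RF [-47.7 -71.3] 157.6
(-36, -71, 161) [ 1.2 -0.1  0.3] r 633
(-26, -71, 162) [ 2.1 -0.1  0.8] r 638
(-16, -71, 162) [ 2.9 -0.2  1.3] r 642
(-6, -71, 161) [ 3.7 -0.3  2. ] r 647
(4, -71, 160) [ 4.5 -0.4  2.6] r 652
(14, -71, 160) [ 5.3 -0.5  3.1] r 657
```

```bash
python3 -c "
from h import *
for n in('scene','wrist'):
    m.capture(n); K,W=cam(n)
    for r in m.look_for('vent_panel_mid',n):
        p=(W@np.append(r['position'],1))[:3]; print(n,round(r['score'],2),RF(p),round(p[2]))
    for r in m.cut_out('vent_panel_mid',n):
        ys,xs=np.nonzero(r['region']); print(n,round(r['score'],2),len(xs),xs.min(),xs.max(),ys.min(),ys.max())
def P(x,y,z): return np.r_[RC,0]+x*ex+y*ey+[0,0,z]
K,W=cam('scene')
for th in(0.9,1.2,1.5): print(th,[w2pix(P(-8-s*np.cos(th),-68+t,92+s*np.sin(th)),K,W).round() for s,t in((0,-50),(90,-50),(90,50),(0,50))])
"
```

```text
scene 0.97 [-20.2 -64.4] 135
scene 0.83 [-212.8 -105.8] 7
scene 0.61 820 209 230 124 194
scene 0.59 1385 288 349 182 219
wrist 0.95 [-27.1 -71.3] 161
wrist 0.69 6741 179 381 220 265
0.9 [array([210., 166.]), array([240., 128.]), array([247., 156.]), array([214., 196.])]
1.2 [array([210., 166.]), array([226., 122.]), array([232., 150.]), array([214., 196.])]
1.5 [array([210., 166.]), array([211., 120.]), array([215., 147.]), array([214., 196.])]
```

The panel stands at about 1.2 rad, its middle at riser x ≈ -20, z 135. I push it past vertical.

drive_tool([
  [0, 0.6, 0, 0.1, 0],
  [0, 1.2, -0.1, 0.3, 0],
  [0, 1.7, -0.1, 0.5, 0],
  [0, 2.1, -0.1, 0.8, 0],
  [0, 2.5, -0.2, 1, 0],
  [0, 2.9, -0.2, 1.3, 0],
  [0, 3.3, -0.2, 1.6, 0],
  [0, 3.3, -0.2, 1.6, 0],
  [0, 3.3, -0.2, 1.6, 0],
])

```text
time_s: 32.25
tcp_pos: [638.3, 91.6, 144.7]
ee_rot: [-0.09, 0.792, 0.533, 0.282]
wrist_force: [0.2, 1.4, 0.4]
gripper_width: -0.0
gripper_force: 0.0
```

```bash
cat > look.py <<'E'
from h import *
s=m.state(); print(s['time_s'],RF(s['tcp_pos']),s['wrist_force'].round(1))
for n in('scene','wrist'):
    m.capture(n); K,W=cam(n)
    for r in m.look_for('vent_panel_mid',n):
        p=(W@np.append(r['position'],1))[:3]; print(n,round(r['score'],2),RF(p),round(p[2]))
    for r in m.cut_out('vent_panel_mid',n):
        ys,xs=np.nonzero(r['region']); print(n,round(r['score'],2),len(xs),xs.min(),xs.max(),ys.min(),ys.max())
E
python3 look.py
```

```text
32.25 [ -0.3 -75.2] [0.2 1.4 0.4]
scene 0.91 [-215.  -104.5] 9
scene 0.7 [ 30.7 -71.5] 123
scene 0.87 1435 287 350 182 220
scene 0.59 1374 168 212 138 194
scene 0.38 13096 144 285 157 303
wrist 0.61 [ 46.9 -74.8] 94
wrist 0.9 11843 193 325 144 261
```

It went over. I retreat up and forward and look again.

drive_tool([
  [0, -0.5, 0, -4, 0],
  [0, -1, 0, -8, 0],
  [0, -1.5, 0, -12, 0],
  [0, -1.5, 0, -15, 0],
  [0, -1.5, 0, -15, 0],
])

```text
time_s: 33.05
tcp_pos: [581.7, 10.8, 263.2]
ee_rot: [-0.088, 0.793, 0.533, 0.283]
wrist_force: [-0.2, 0.9, -1.0]
gripper_width: -0.1
gripper_force: 0.0
```

```bash
python3 look.py; python3 -c "
from h import *
def P(x,y,z): return np.r_[RC,0]+x*ex+y*ey+[0,0,z]
def dist(pts): return pts
# outline of panel (gasket up): bright+dark vs riser is hard -> region corners by minAreaRect on z=96
for n in('wrist','scene'):
    K,W=cam(n)
    for t in('vent_panel_mid','plain_panel_mid'):
        for r in m.cut_out(t,n):
            c=max(cv2.findContours(r['region'].astype(np.uint8),0,1)[0],key=cv2.contourArea)
            q=np.array([pix2w(p,96,K,W)[:2] for p in c[:,0]],np.float32); b=cv2.minAreaRect(q); print(n,t,round(r['score'],2),RF(b[0]),np.round(b[1]),round(b[2]))
"
```

```text
33.05 [-95.7 -50.4] [-0.2  0.9 -1. ]
scene 0.88 [-214.7 -103.3] 9
scene 0.76 [ 54.2 -75.5] 94
scene 0.71 1437 288 350 182 219
scene 0.61 1677 149 206 165 197
wrist 0.75 [ 49.1 -76.1] 93
wrist 0.5 [-191.8  -78.6] 5
wrist 0.68 4460 226 308 120 195
wrist 0.56 301 268 281 342 373
wrist vent_panel_mid 0.68 [ 48.  -75.7] [90. 99.] 62
wrist vent_panel_mid 0.56 [-178.9  -66.1] [30. 14.] 65
wrist plain_panel_mid 0.72 [-36.6  62.1] [ 90. 101.] 64
scene vent_panel_mid 0.71 [-176.4   22.3] [76. 91.] 26
scene vent_panel_mid 0.61 [ 49.  -69.9] [ 90. 104.] 61
scene plain_panel_mid 0.6 [-36.8  65.6] [ 91. 104.] 64
```

```bash
python3 -c "
from h import *
K,W=cam('wrist'); a=m.capture('wrist'); g=cv2.cvtColor(a,cv2.COLOR_BGR2GRAY)
yaw=np.deg2rad(62-69.6+0)
def at(u,v):
    l=[48+u*np.cos(yaw)-v*np.sin(yaw),-75.5+u*np.sin(yaw)+v*np.cos(yaw)]
    c=w2pix(np.r_[RC,0]+l[0]*ex+l[1]*ey+[0,0,95],K,W).round().astype(int); return int(g[c[1],c[0]])
for v in(0,45): print(v,[at(u,v) for u in range(-54,55,3)])
ok=sum(at(s*39,v)<90 for s in(-1,1) for v in(-20,0,20)); print('ring dark',ok)
if ok>=4: print(m.hand_in())
"
```

```text
0 [45, 44, 45, 88, 225, 81, 45, 141, 241, 247, 246, 96, 61, 61, 61, 65, 68, 64, 60, 62, 63, 62, 65, 65, 63, 66, 148, 237, 243, 241, 153, 46, 51, 171, 99, 151, 160]
45 [44, 44, 45, 105, 218, 109, 121, 67, 84, 94, 127, 69, 75, 93, 111, 65, 66, 78, 97, 105, 64, 71, 82, 108, 64, 68, 72, 91, 102, 62, 68, 77, 104, 184, 179, 161, 161]
ring dark 5
the job is handed in; nothing more can be done
None
```

The job is handed in: the slotted panel reached about 25 mm overhang, then was flipped over backwards and lies flat on the riser, gasket side up. By camera it is centred at about x = +48 mm, y = -75 mm in the riser frame (limits ±60 and ±100 mm), and the plain panel has not moved; I don't have the judge's result.

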